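Clear the drying turntable into the shelf tray

ROBOT

A 6-joint arm with a two-finger parallel gripper is mounted at the origin on the work surface. World frame = base frame: x ahead of the robot, y to its left, z up, the work surface at z = 0. Lengths are in m, angles in rad, forces in N, time in s.
With the tool pointing down it reaches from about 0.275 to 0.875 m from the base axis. Payload 12.5 kg.
Tool frame: the origin (TCP) lies at the very end of the fingers, on their centre line; the grasp point (between the pads) lies 19 mm behind it (manip.grip_depth is the distance from the TCP to the grasp point, in m); x points along the fingers, y is the direction in which the jaws open and shut, and the axes are right-handed (so a half turn about x gives the same grasp; the last joint's range is limited). The gripper opens to 85 mm and grips with 20 to 120 N. Pads are 22 mm wide; open, the fingers measure 114 mm over their backs; the gripper's body (76 mm by 85 mm) begins 54 mm behind the grasp point. The pads swing forward as they close: fully open they stand 13 mm farther back than shut.
Start: joints at [1.229, 0.351, 1.652, -0, 1.139, -0.085], TCP at [0.14, 0.532, 0.2] pointing down, gripper open.
Joint ranges: [-2.75, 2.75], [-0.79, 2.1], [0.01, 2.65], [-1.57, 4.71], [0.07, 3.14], [-2.87, 2.87]. Speed limits (rad/s): [2.22, 2.22, 2.79, 3.14, 3.14, 3.14].

INTERFACE

Orientations are given as a unit quaternion [x, y, z, w].
In Python, from workcell import manip, effector, monitor, camera, calibration, ticket gives the robot as it stands. Calls block until the motion is done:
- manip.move_to(position, orientation): joint-space move of the TCP to a pose.
- manip.movel(position, speed=0.15, orientation=None): straight line of the TCP; orientation=None keeps the orientation; speed is the mean speed in m/s.
- manip.set_joints(angles): joint-space move.
- effector.grip(opening): finger opening in m; the grip force is fixed at half the most; returns when the fingers have stopped.
- manip.hold(seconds).
- manip.ik(position, orientation): joint angles nearest the present ones, or None.
- monitor.get_state(): the state.
- camera(name): name is "side" or "top" or "wrist"; returns the picture (384x512x3 uint8, red, green, blue); there is no depth.
- calibration(name): a dict with "vertical_fov" (degrees; the focal length in pixels is half the picture's height over the tangent of half this angle, whatever the lens; pixels are square), "cx", "cy" (the principal point, pixels), "origin" and "attitude" of the camera in the world. Camera axes: x right, y down, z forward; pixel columns grow to the right and rows downward; lengths in m; the calibration is good to about 2 mm. A picture is of the moment at which its call begins: read the wrist's pose just before it. calibration takes no time and is no camera call; for the wrist camera it gives the pose at the moment of the call.
A pose or a line that the arm cannot do raises manip.Unreachable and nothing moves.
- ticket.close_job(): hands the job in, once; it reports no verdict.
The state is a dict: "clock": time; "qpos": joint angles; "dq": joint speeds; "joint_torque": joint torques, N m; "tool_pos": TCP position; "tcp_rot": TCP orientation; "ft_force": force on the tool from outside, world axes, zero at the start; "wrist_torque": the same for the moment, N m; "grip_width": finger opening in m.
Only numpy, scipy, OpenCV 4.12 (cv2) and the standard library are available. Lean on these libraries where they do the work, as an engineer would, in place of code of your own. Each camera call takes 0.05 s, during which the arm holds its last target.

TASK

The reel seats and line winders on the boathouse drying turntable are dry. First press the mushroom stop button fully down so that the drive cannot start; then put every reel seat in the left compartment (as the robot sees it) and every line winder in the right compartment of the pull-out tray, lying on its floor, and slide the loaded tray fully home under the shelf. Last of all, twist the mushroom head clockwise (seen from above) as far as it goes to reset the stop, leaving the copper lantern base standing in the middle of the turntable and everything else where it is.

Things in the scene. Friction and masses are not known exactly. Their poses are not given: they have to be found in the camera images.
- seat1: loose aluminium reel seat, a round tube 90 mm long and 18 mm thick with a square shoulder 24 x 24 x 16 mm at each end (58 mm of bare tube between them), 90 g; it lies flat on its shoulders. Origin: centre of its underside (tube axis 12 mm above); x along the tube, z up. At first on the turntable; absent in some runs
- winder1: loose yellow plastic line winder, a flat I-shaped plate 80 mm long and 14 mm thick: waist 24 mm wide (56 mm of it free between the end bars), an end bar 50 mm wide and 12 mm long at each end, 60 g; lies flat. Origin: centre of its underside; x along its length, y across the waist, z up. At first on the turntable; absent in some runs
- seat2: loose aluminium reel seat, a round tube 90 mm long and 18 mm thick with a square shoulder 24 x 24 x 16 mm at each end (58 mm of bare tube between them), 90 g; it lies flat on its shoulders. Origin: centre of its underside (tube axis 12 mm above); x along the tube, z up. At first on the turntable; absent in some runs
- winder2: loose yellow plastic line winder, a flat I-shaped plate 80 mm long and 14 mm thick: waist 24 mm wide (56 mm of it free between the end bars), an end bar 50 mm wide and 12 mm long at each end, 60 g; lies flat. Origin: centre of its underside; x along its length, y across the waist, z up. At first on the turntable; absent in some runs
- seat3: loose aluminium reel seat, a round tube 90 mm long and 18 mm thick with a square shoulder 24 x 24 x 16 mm at each end (58 mm of bare tube between them), 90 g; it lies flat on its shoulders. Origin: centre of its underside (tube axis 12 mm above); x along the tube, z up. At first on the turntable; absent in some runs
- lantern: dented copper lantern base, 72 mm across, 40 mm tall, 450 g, standing loose in the middle of the turntable, to stay there. Origin: centre of its underside
- platter_top (a point): centre of the turntable's top face, 32 mm above the table. The grey laminate platter is a disc 330 mm across and 12 mm thick on a smaller foot 180 mm across; it is undriven now and spins freely at the lightest touch
- platter (a joint): angle of the turntable's platter, rad, no stops, positive anticlockwise from above
- tray_handle (a point): grip point on the tray's handle: an upright birch dowel 16 mm thick, top 10 mm above this point (65 mm above the table), standing 35 mm in front of the tray's front wall (towards the robot). Axes as the shelf's: x points into the shelf, y to the left, z up
- tray_left (a point): centre of the floor of the tray's left compartment (left as seen from the robot, the turntable's side), 10 mm above the table; inside 125 mm along x (into the shelf), 150 mm along y, walls 26 mm high and 6 mm thick. For reel seats
- tray_right (a point): centre of the floor of the tray's right compartment, 10 mm above the table; inside 125 mm along x, 140 mm along y, same walls. For line winders
- tray (a joint): how far the tray is pulled out of the shelf towards the robot along the shelf's -x, m: 0 fully home, 0.15 fully out; it stays where it is left (about 2 N)
- shelf: fixed low oak shelf. Origin: on the table below the middle of the overhanging board's front edge; x points into the shelf, z up. The board is 360 mm wide, 210 mm deep, underside 60 mm and top 78 mm above the table; the tray runs under it. Home, the tray's front is 25 mm in front of the board's edge; fully out, all of it is clear of the board. A peg rail 220 mm high stands at the back
- stop_top (a point): centre of the top of the red mushroom head of the stop button, 88 mm above the table when up; the head is 40 mm across and 18 mm thick, with 20 mm free beneath it above its 80 mm square grey box (50 mm tall). It turns about the vertical
- stop_plunger (a joint): how far the head is pressed, m: 0 up, 0.007 fully down (about 6 N); it springs back up when let go
- stop_head (a joint): turn of the mushroom head, rad, growing clockwise from above, stop at 1.1; starts near 0, stays where it is left (light friction)
- squid: bystander: grey rubber squid lure, about 100 mm long, 26 mm thick, lying on the table; origin near its middle
- oil_can: bystander: steel can 56 mm across, 90 mm tall; origin centre of underside
- spool: bystander: grey spool 70 mm across, 42 mm tall; origin centre of underside
- sinker: bystander: dark sinker weight 36 mm across, 42 mm tall; origin centre of underside
- driver: bystander: screwdriver lying on the table; origin near its middle
Not all that is in view belongs to the job. What is shaped like the winder2 but grey or red is not meant.

How it is judged:
By the outcome, as a careful person would: the job done as asked, in the order asked, and still so for the second after the job is handed in, with the robot touching nothing.
Of seat1, winder1, seat2, winder2, seat3 only 3 to 5 are there at a start; the rules pass over those that are not, and their reading is None.
At some moment in a run one of seat1, winder1, seat2, winder2, seat3 may be knocked a few centimetres aside while the robot is not near it.
Once in a run the grip may slacken for a moment while it holds something.
It also fails if it takes over 210 s, if anything falls off the work surface, if the arm or the gripper's body presses on something with over 40 N, if the wrist force passes 120 N, or if a joint passes its speed limit or range.

## Working session

There is one attempt and no reset: what is moved stays moved. The work goes in short steps, each a Python script; the robot and the scene stay as the last script left them, time stands still between calls to the robot, and variables do not carry over. Pictures are saved under pics/ and viewed, and the job is handed in when it is done.

```bash
ls; mkdir -p pics; python3 - <<'E'
from workcell import manip, effector, monitor, camera, calibration
import cv2
s=monitor.get_state(); print({k:s[k] for k in('clock','tool_pos','tcp_rot','grip_width','ft_force')})
for n in('top','side','wrist'):
    print(n,calibration(n)); cv2.imwrite(f'pics/a_{n}.png',cv2.resize(camera(n)[:,:,::-1],(800,600),interpolation=cv2.INTER_CUBIC))
E
```

```text
pics
{'clock': 0.0, 'tool_pos': array([0.139541  , 0.53162265, 0.19936148]), 'tcp_rot': array([ 0.09013622,  0.70137164, -0.09093421,  0.701202  ]), 'grip_width': 0.08506413126699146, 'ft_force': array([ 0.53372847, -0.26449672,  0.33726302])}
top {'vertical_fov': 48.45115810099703, 'cx': 253.57249597079874, 'cy': 195.28946471569685, 'origin': array([0.2741264 , 0.06488024, 1.40800702]), 'attitude': array([ 0.71064368, -0.70008246,  0.04121046, -0.05631875])}
side {'vertical_fov': 50.03836814261255, 'cx': 254.20509373922272, 'cy': 189.4975458375003, 'origin': array([ 0.4276156 , -0.758956  ,  0.97317718]), 'attitude': array([ 0.92832664, -0.01008545,  0.00494636, -0.37159583])}
wrist {'vertical_fov': 69.86780649169921, 'cx': 251.42737824580337, 'cy': 187.41322825298366, 'origin': array([0.05946437, 0.55336081, 0.37319834]), 'attitude': array([0.78042311, 0.60301193, 0.10064874, 0.13109623])}
```

View pics/a_top.png

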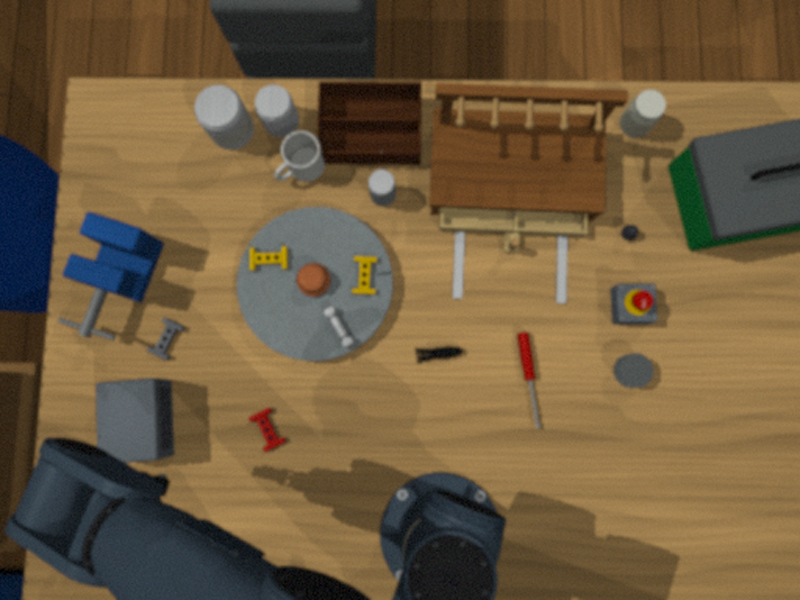

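View pics/a_side.png

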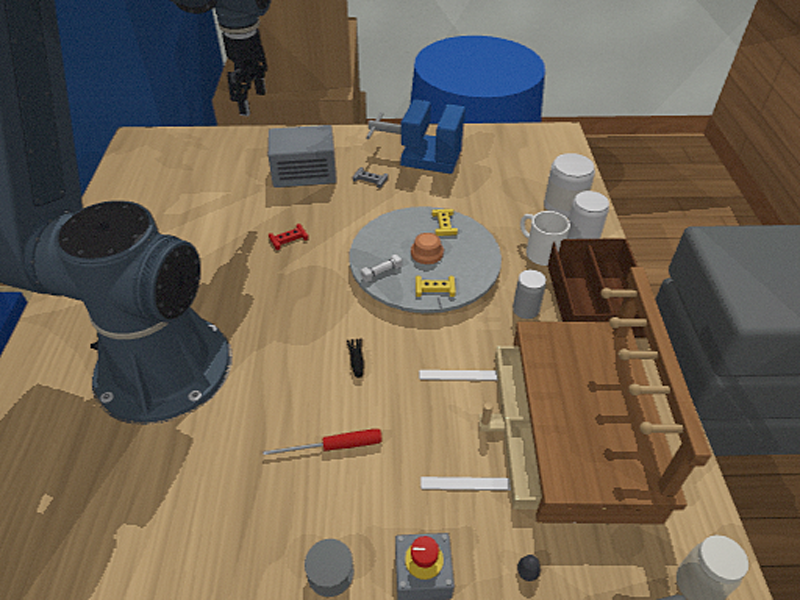

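View pics/a_wrist.png

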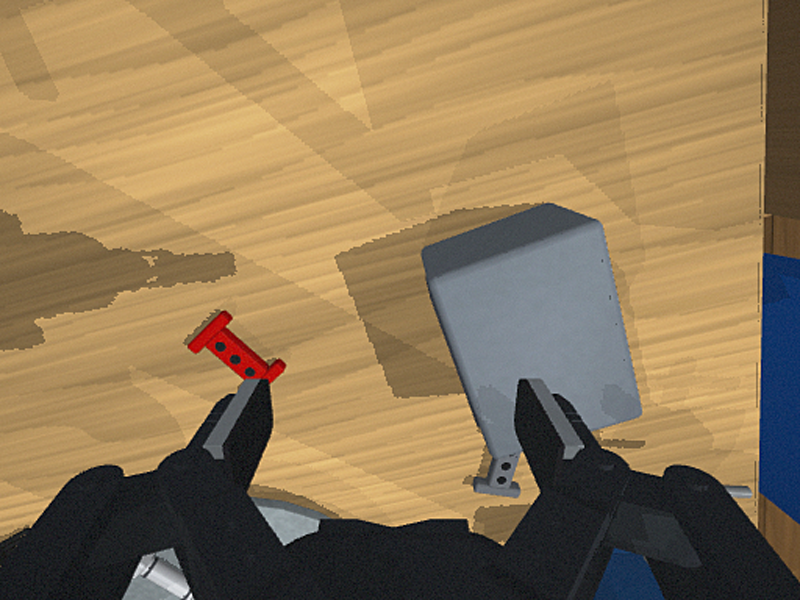

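Top view (800 px scale): the platter sits at about (315,283) and carries yellow winders at (269,258) and (365,275), seat at (339,327) and the lantern at (313,278). The tray is nearly home with its handle at (512,240), and the stop is at (638,300). The red (267,430) and grey (167,340) winder shapes are decoys. Next I'll measure.

```bash
cat > h.py <<'E'
from workcell import manip, effector, monitor, camera, calibration, ticket
import cv2, numpy as np, time
from scipy.spatial.transform import Rotation as R
def rays(c,uv):
    uv=np.atleast_2d(np.asarray(uv,float)); f=192/np.tan(np.radians(c['vertical_fov'])/2)
    d=np.c_[(uv[:,0]-c['cx'])/f,(uv[:,1]-c['cy'])/f,np.ones(len(uv))]
    return R.from_quat(c['attitude']).apply(d)
def plane(c,uv,z):
    d=rays(c,uv); o=c['origin']; return o+d*((z-o[2])/d[:,2])[:,None]
def proj(c,p):
    f=192/np.tan(np.radians(c['vertical_fov'])/2); q=R.from_quat(c['attitude']).inv().apply(np.atleast_2d(p)-c['origin'])
    return np.c_[q[:,0]/q[:,2]*f+c['cx'],q[:,1]/q[:,2]*f+c['cy']]
def tri(c1,u1,c2,u2):
    d1=rays(c1,u1)[0];d2=rays(c2,u2)[0];o1=c1['origin'];o2=c2['origin']
    t=np.linalg.lstsq(np.c_[d1,-d2],o2-o1,rcond=None)[0]
    a=o1+t[0]*d1;b=o2+t[1]*d2; return (a+b)/2,np.linalg.norm(a-b)
def hsv(im): return cv2.cvtColor(im,cv2.COLOR_RGB2HSV)
def blobs(mask,amin=15):
    n,l,st,ce=cv2.connectedComponentsWithStats(mask.astype(np.uint8),connectivity=8)
    return [(l==i,st[i,4],ce[i]) for i in range(1,n) if st[i,4]>=amin]
def yellow(im):
    h=hsv(im); return (h[...,0]>=22)&(h[...,0]<=34)&(h[...,1]>190)&(h[...,2]>130)
def down(yaw):
    "tool pointing down, jaw axis (tool y) at yaw from world x (mod pi)"
    y=np.array([np.cos(yaw),np.sin(yaw),0]); x=np.array([0,0,-1.]); z=np.cross(x,y)
    return R.from_matrix(np.c_[x,y,z]).as_quat()
def snap(n,name,crop=None,scale=None):
    c=calibration(n); im=camera(n); o=im[:,:,::-1]
    if crop: x0,y0,x1,y1=crop; o=o[y0:y1,x0:x1]
    k=scale or min(800/o.shape[1],600/o.shape[0]); cv2.imwrite(f'pics/{name}.png',cv2.resize(o,None,fx=k,fy=k,interpolation=cv2.INTER_CUBIC)); return c,im
E
python3 - <<'E'
from h import *
ct,t=snap('top','b_top_plat',(140,120,270,240)); cs,s=snap('side','b_side_stop',(190,310,370,384))
snap('top','b_top_tray',(270,110,430,240)); snap('side','b_side_tray',(250,200,400,340))
np.set_printoptions(precision=4,suppress=True)
for n,c,im in(('top',ct,t),('side',cs,s)):
    for m,a,ce in blobs(yellow(im)):
        print(n,'yel',a,ce,plane(c,ce,.046)[0])
    h=hsv(im); red=((h[...,0]<5)|(h[...,0]>174))&(h[...,1]>180)&(h[...,2]>90)
    for m,a,ce in blobs(red): print(n,'red',a,ce,plane(c,ce,.08)[0])
    cop=(h[...,0]>=5)&(h[...,0]<=14)&(h[...,1]>120)&(h[...,2]>100)
    for m,a,ce in blobs(cop,40): print(n,'cop',a,ce,plane(c,ce,.06)[0])
E
```

```text
top yel 192 [171.3646 164.8073] [0.5601 0.366  0.046 ]
top yel 178 [233.1404 176.1966] [0.5248 0.163  0.046 ]
top yel 69 [403.8551 194.4203] [ 0.4725 -0.3855  0.046 ]
top red 77 [411.3377 191.2987] [ 0.4777 -0.3977  0.08  ]
top red 164 [336.4146 227.4512] [ 0.3613 -0.1635  0.08  ]
top red 183 [170.9454 274.5574] [0.2089 0.345  0.08  ]
top cop 161 [333.4161  58.1739] [ 0.9252 -0.1628  0.06  ]
top cop 116 [378.3017  60.2586] [ 0.9189 -0.311   0.06  ]
top cop 60 [348.2833  76.0333] [ 0.8632 -0.2111  0.06  ]
top cop 403 [296.7444  92.7419] [ 0.8041 -0.0413  0.06  ]
top cop 119 [331.9916  95.0588] [ 0.7971 -0.1569  0.06  ]
top cop 111 [351.009  97.045] [ 0.7908 -0.219   0.06  ]
top cop 1326 [330.5445 117.9736] [ 0.7191 -0.1515  0.06  ]
top cop 88 [382.0114 123.5   ] [ 0.7021 -0.3178  0.06  ]
top cop 270 [198.7222 177.8852] [0.5153 0.2727 0.06  ]
top cop 106 [336.283  226.8019] [ 0.3647 -0.1665  0.06  ]
top cop 80 [166.625  274.1375] [0.2089 0.3628 0.06  ]
side yel 30 [280.2 186.1] [0.5309 0.1378 0.046 ]
side red 136 [183.8824 151.3676] [0.2208 0.2703 0.08  ]
side red 333 [225.1141 281.003 ] [ 0.3692 -0.219   0.08  ]
side red 226 [271.4204 353.5177] [ 0.4746 -0.4009  0.08  ]
side cop 47 [505.0426  57.3617] [1.5776 0.8967 0.06  ]
side cop 310 [272.7806 158.9097] [0.5131 0.2496 0.06  ]
side cop 856 [429.4451 233.2792] [ 0.9332 -0.0673  0.06  ]
side cop 5133 [369.2979 264.3598] [ 0.7435 -0.1653  0.06  ]
side cop 55 [403.3636 217.6545] [ 0.8758 -0.0096  0.06  ]
side cop 128 [407.3438 237.7344] [ 0.8672 -0.0814  0.06  ]
side cop 157 [414.4268 260.9745] [ 0.8646 -0.1574  0.06  ]
side cop 178 [422.2416 288.1742] [ 0.8607 -0.2378  0.06  ]
side cop 46 [434.6087 318.1957] [ 0.8657 -0.3178  0.06  ]
```

View pics/b_top_plat.png

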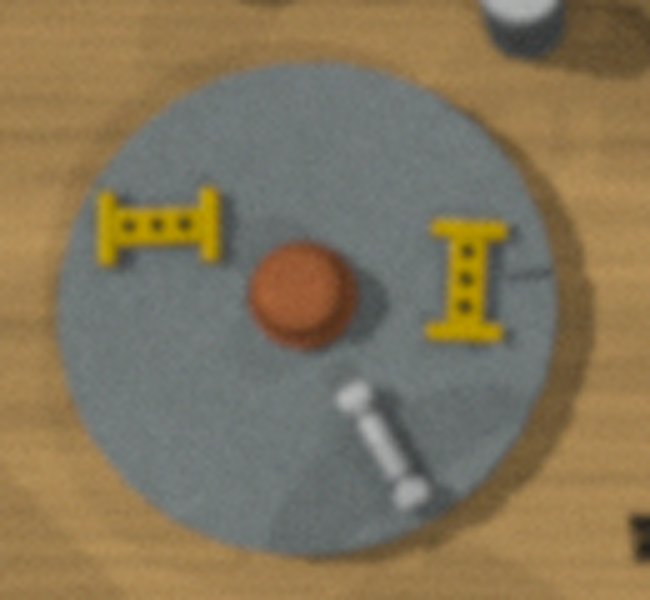

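View pics/b_side_stop.png

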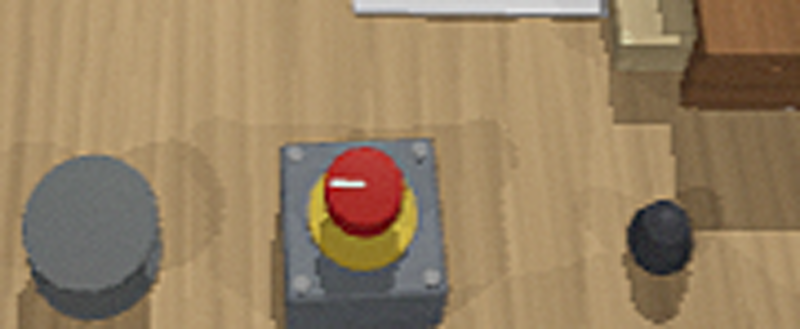

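View pics/b_top_tray.png

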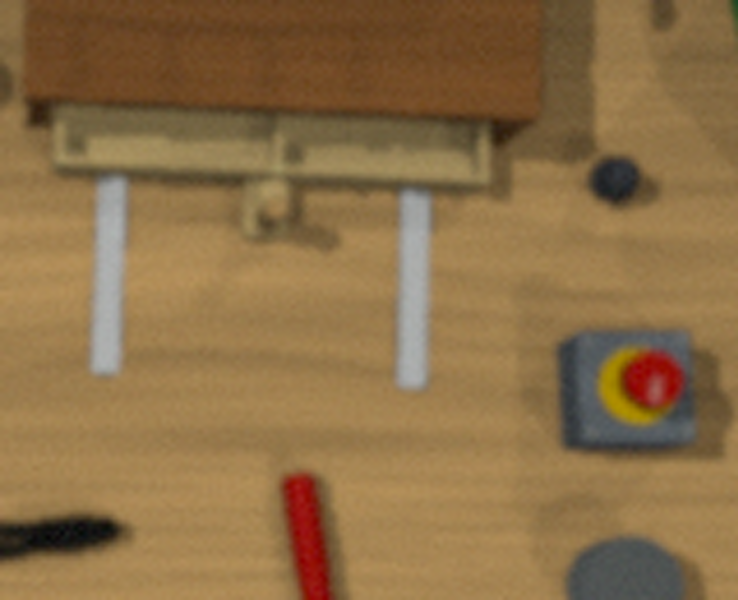

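View pics/b_side_tray.png

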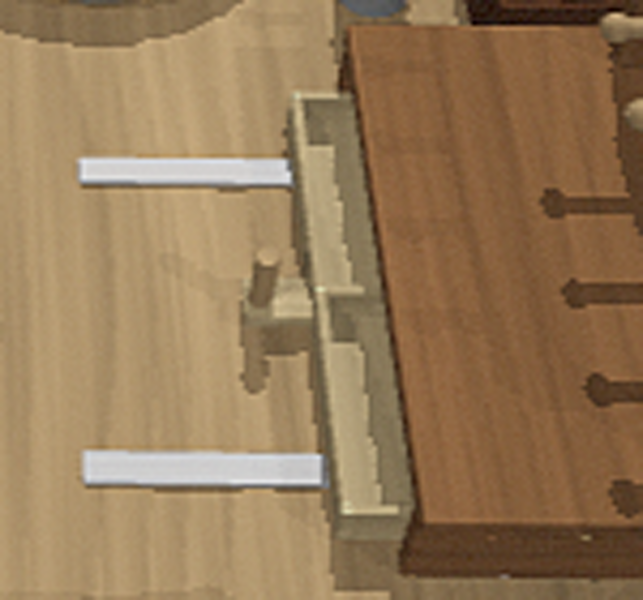

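Red candidates in the top view (384x512) are (411,191) on the grey box with a yellow collar, which is the mushroom; (336,227), the driver; and (171,275), the decoy. The crop confirms the mushroom with its white mark. I'll press it first.

```bash
cat >> h.py <<'E'
def ori(p,yaw):
    best=None
    for k in(0,1):
        o=down(yaw+k*np.pi); q=manip.ik(list(p),list(o))
        if q is not None and (best is None or abs(q[5])<abs(best[0])): best=(q[5],o,q)
    return best
def go(p,yaw):
    b=ori(p,yaw)
    if b is None: raise RuntimeError(f'unreach {p} {yaw}')
    manip.move_to(list(p),list(b[1])); return b
def F(): return monitor.get_state()['ft_force']
def tcp(): return monitor.get_state()['tool_pos']
def clk(): return round(monitor.get_state()['clock'],1)
np.set_printoptions(precision=4,suppress=True)
E
python3 - <<'E'
from h import *
P=(0.4765,-0.3985)
for yaw in np.arange(0,np.pi,.3):
    b=ori((*P,.2),yaw); print(round(yaw,2),None if b is None else np.round(b[2],2))
effector.grip(0.0)
p=tcp(); manip.movel([p[0],p[1],.26],.25)
go((*P,.16),np.pi/2+np.arctan2(P[1],P[0]))
print(clk(),tcp(),F())
manip.movel([*P,.093],.1); f0=F(); print(tcp(),f0)
z=.093
while z>.072:
    z-=.001; manip.movel([*P,z],.03); f=F(); print(round(z,4),round(tcp()[2],4),f-f0)
    if f[2]-f0[2]>25: break
manip.hold(.2); snap('side','c_press',(190,200,370,384))
print(clk(),monitor.get_state()['qpos'])
E
```

```text
0.0 [-0.77  0.48  1.46 -0.    1.21 -0.77]
0.3 [-0.77  0.48  1.46  0.    1.21 -1.07]
0.6 [-0.77  0.48  1.46 -0.    1.21 -1.37]
0.9 [-0.77  0.48  1.46 -0.    1.21  1.47]
1.2 [-0.77  0.48  1.46 -0.    1.21  1.17]
1.5 [-0.77  0.48  1.46 -0.    1.21  0.87]
1.8 [-0.77  0.48  1.46 -0.    1.21  0.57]
2.1 [-0.77  0.48  1.46 -0.    1.21  0.27]
2.4 [-0.77  0.48  1.46 -0.    1.21 -0.03]
2.7 [-0.77  0.48  1.46 -0.    1.21 -0.33]
3.0 [-0.77  0.48  1.46 -0.    1.21 -0.63]
5.0 [ 0.4769 -0.398   0.1601] [ 0.6824 -0.161  -1.3028]
[ 0.4768 -0.3988  0.0936] [ 0.0282 -0.3435 -0.3603]
0.092 0.0924 [-0.2785  0.3544 -0.6243]
0.091 0.091 [-0.7014 -0.1145  0.7036]
0.09 0.0899 [-0.5132  0.6781 -0.2884]
0.089 0.0889 [0.2205 0.363  1.0267]
0.088 0.0879 [ 0.4496  0.6227 -0.3136]
0.087 0.0869 [0.1006 0.54   0.6514]
0.086 0.0859 [-1.0443 -0.8086  0.83  ]
0.085 0.0849 [0.1321 0.4911 0.3507]
0.084 0.0839 [-0.6344 -0.7117  0.5513]
0.083 0.0829 [0.3402 0.3515 0.8052]
0.082 0.0819 [0.1021 0.712  0.524 ]
0.081 0.0809 [0.3237 0.1132 0.8651]
0.08 0.0799 [-0.5142  0.2933  0.069 ]
0.079 0.0789 [-0.7443  0.3263  0.6195]
0.078 0.0779 [-0.2283  0.4188  0.6513]
0.077 0.0769 [ 0.6258 -0.0468  0.3377]
0.076 0.0759 [-0.4191 -0.5407  0.2404]
0.075 0.0749 [0.0798 0.9602 0.2095]
0.074 0.0739 [-0.1947 -0.3007  0.3247]
0.073 0.0729 [0.6577 0.3971 0.1657]
0.072 0.0719 [-0.0907 -0.8025  0.7519]
11.3 [-0.7714  0.6249  1.56    0.      0.9566  1.4958]
```

View pics/c_press.png

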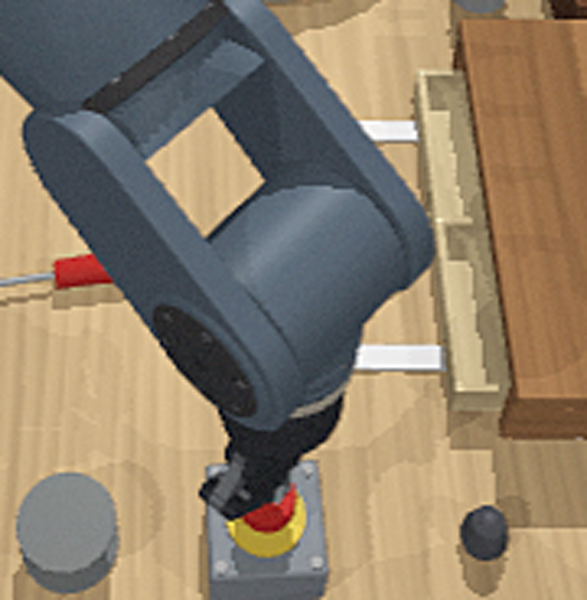

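```bash
python3 - <<'E'
from h import *
s=monitor.get_state(); print(s['grip_width'],s['tool_pos'])
for n in('top','side','wrist'): print(proj(calibration(n),s['tool_pos']))
snap('wrist','c_w'); snap('top','c_t',(370,150,450,220))
E
```

```text
-0.0003120060375850471 [ 0.4765 -0.3985  0.0721]
[[410.7275 192.0466]]
[[272.1273 353.8585]]
[[252.6474 221.49  ]]
```

View pics/c_w.png

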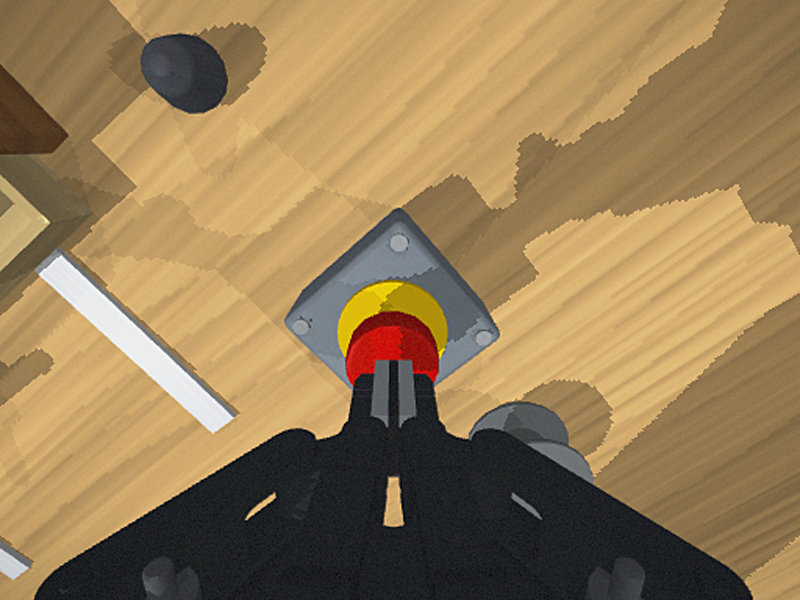

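View pics/c_t.png

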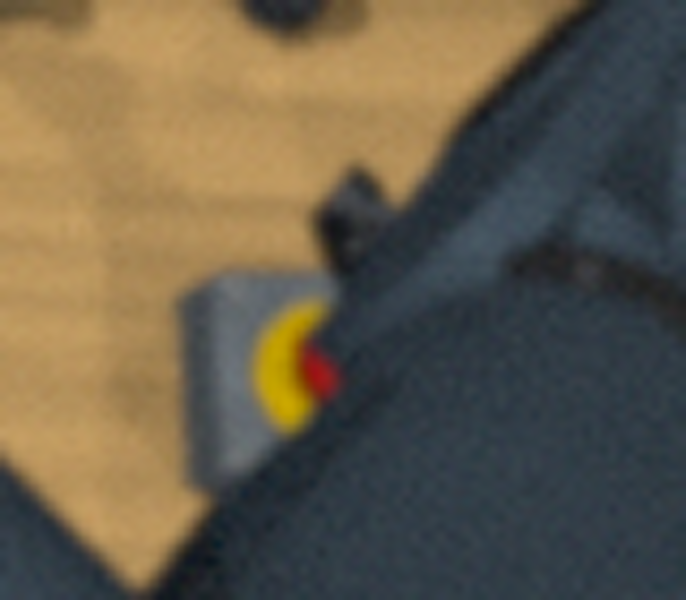

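```bash
python3 - <<'E'
from h import *
c=calibration('wrist'); print(c['origin'])
p=tcp(); manip.movel([p[0],p[1],.2],.15)
c=calibration('wrist');print(c['origin']); c,w=snap('wrist','d_w'); print(tcp(),proj(c,tcp()))
h=hsv(w); red=((h[...,0]<5)|(h[...,0]>174))&(h[...,1]>180)&(h[...,2]>60)
for m,a,ce in blobs(red): print('red',a,ce,plane(c,ce,.085)[0])
yel=yellow(w)
for m,a,ce in blobs(yel,60): print('yel',a,ce,plane(c,ce,.05)[0])
ct=calibration('top')
# platter size check and box
print('box base corners side etc; platter edges from top:', plane(ct,[[152,182],[251,182],[202,132],[202,231]],.032))
E
```

```text
[ 0.5429 -0.4527  0.2458]
[ 0.5428 -0.4525  0.3726]
[ 0.4761 -0.3981  0.1988] [[252.6034 221.4278]]
red 956 [250.7521 174.6935] [ 0.4772 -0.397   0.085 ]
red 64 [167.6875 280.1406] [ 0.438  -0.2283  0.085 ]
yel 550 [251.1382 158.8   ] [ 0.4842 -0.4034  0.05  ]
box base corners side etc; platter edges from top: [[0.5047 0.4305 0.032 ]
 [0.5089 0.1051 0.032 ]
 [0.6757 0.2713 0.032 ]
 [0.3465 0.2605 0.032 ]]
```

View pics/d_w.png

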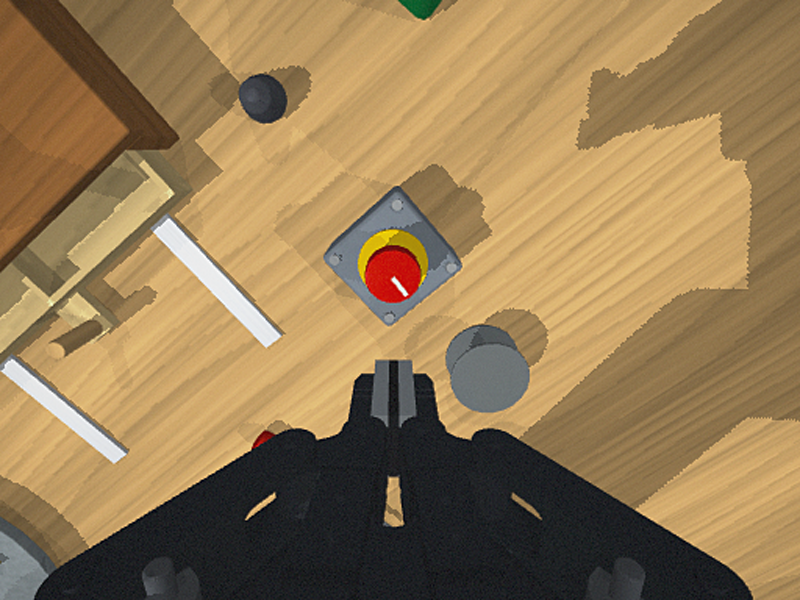

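```bash
python3 - <<'E'
from h import *
c=calibration('wrist'); p=tcp()
for d in(0,.004,.008,.012,.016,.02,.024,.03): print(d,proj(c,p+[0,0,d])[0]*1.5625)
s=monitor.get_state(); print(s['grip_width'],manip.grip_depth)
E
```

```text
0 [394.697  346.0728]
0.004 [394.7377 350.1498]
0.008 [394.7801 354.3933]
0.012 [394.8243 358.814 ]
0.016 [394.8703 363.423 ]
0.02 [394.9184 368.2326]
0.024 [394.9686 373.2564]
0.03 [395.0482 381.2258]
0.00047656806540348815 0.0187
```

```bash
python3 - <<'E'
from h import *
P=(0.477,-0.3975)
rows=[]
for z in(.1,.088,.082,.076,.07):
    manip.movel([*P,z],.1); manip.hold(.15); fs=np.mean([F() for _ in range(1)],0); st=monitor.get_state()
    c,w=calibration('wrist'),camera('wrist'); rows.append(w[100:300,150:350])
    h=hsv(w); red=((h[...,0]<5)|(h[...,0]>174))&(h[...,1]>180)&(h[...,2]>60)
    b=max(blobs(red),key=lambda b:b[1]); ys,xs=np.where(b[0])
    print(z,st['tool_pos'],st['ft_force'],st['joint_torque'],'red',ys.min(),xs.min(),xs.max(), 'top edge height if far rim', proj(c,[*P,.088]))
cv2.imwrite('pics/e.png',cv2.resize(np.hstack(rows[1:])[:,:,::-1],(800,200)))
E
```

```text
0.1 [ 0.4772 -0.3977  0.1006] [ 0.2309 -0.0172 -0.1266] [ -0.0029 -61.2556 -26.7494   0.0001  -0.0012   0.    ] red 186 227 277 top edge height if far rim [[252.5109 214.3097]]
0.088 [ 0.4771 -0.3976  0.0883] [ 0.0224 -0.4734 -0.1237] [ -0.0031 -61.3072 -26.0841   0.0001   0.0054  -0.    ] red 191 225 279 top edge height if far rim [[252.6065 221.4968]]
0.082 [ 0.477  -0.3975  0.082 ] [ 0.5955  0.8718 -0.1234] [ -0.0005 -61.6385 -25.9163   0.       0.0012   0.    ] red 194 224 280 top edge height if far rim [[252.6604 225.4421]]
0.076 [ 0.477  -0.3975  0.076 ] [-0.0301 -0.2328  0.8277] [ -0.0008 -61.7814 -25.6682   0.0001   0.0008  -0.    ] red 197 223 281 top edge height if far rim [[252.7045 229.6358]]
0.07 [ 0.477  -0.3975  0.07  ] [-0.0333  0.5818  0.3196] [  0.0011 -61.9437 -25.4264   0.0002   0.0008  -0.    ] red 200 223 282 top edge height if far rim [[252.751  234.0913]]
```

View pics/e.png

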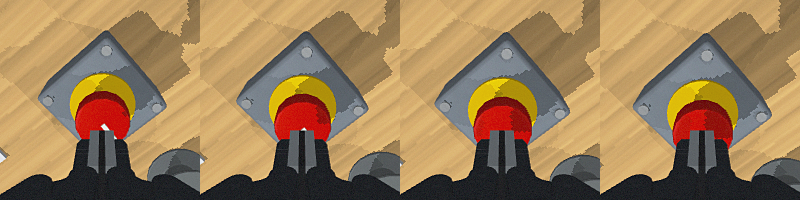

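```bash
python3 - <<'E'
from h import *
P=(0.477,-0.3975); z=.07; con=None
while z>.04:
    z-=.001; manip.movel([*P,z],.03); f=F()[2]
    if f>3 and con is None: con=z
    if con: print(round(z,3),round(tcp()[2],4),round(f,2))
    if f>30: break
print(clk(),con,tcp()); snap('wrist','f')
E
```

```text
0.054 0.0541 3.2
0.053 0.0531 3.21
0.052 0.0521 2.5
0.051 0.051 4.61
0.05 0.0501 4.65
0.049 0.0496 8.72
0.048 0.0494 16.65
0.047 0.0492 22.81
0.046 0.049 30.94
21.6 0.05399999999999999 [ 0.4778 -0.3982  0.049 ]
```

View pics/f.png

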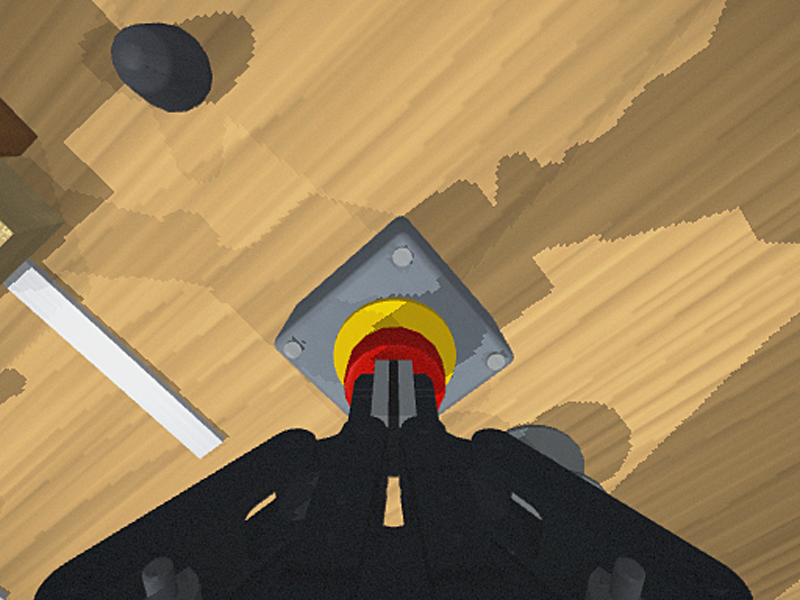

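```bash
python3 - <<'E'
from h import *
print(tri(calibration('top'),(411.6,192.4),calibration('side'),(271.9,352.8)))
p=tcp(); manip.movel([p[0],p[1],.13],.15)
Q=(.42,-.30)
manip.movel([*Q,.13],.2); manip.movel([*Q,.02],.15); z=.02
while z>-.045:
    z-=.002
    try: manip.movel([*Q,z],.04)
    except Exception as e: print('unr',z,repr(e)[:100]); break
    f=F()[2]
    if f>4: print('contact',z,tcp(),f); break
print(clk(),tcp()); manip.movel([*Q,.13],.15)
E
```

```text
(array([ 0.4751, -0.3989,  0.0785]), np.float64(0.0013370483098833917))
contact -0.032000000000000015 [ 0.4202 -0.3002 -0.0313] 10.286572448670233
30.5 [ 0.4202 -0.3002 -0.0313]
```

Triangulation puts the head at 79 to 88 mm, but contact came at a TCP reading of 56 mm, and the table at −31 mm. So the real fingertips sit about 31 mm behind the reported TCP when shut. I'll calibrate that for the half-open grip as well.

```bash
python3 - <<'E'
from h import *
Q=(.42,-.30)
effector.grip(.05); print(monitor.get_state()['grip_width'])
manip.movel([*Q,-.02],.2); z=-.02
while z>-.05:
    z-=.002
    try: manip.movel([*Q,z],.04)
    except Exception as e: print('unr',z,repr(e)[:100]); break
    f=F()[2]
    if f>4: print('contact',z,tcp(),f); break
manip.movel([*Q,.13],.15);print(clk(),tcp(),F())
c,w=snap('wrist','g')
E
```

```text
0.050263448561358996
contact -0.03600000000000001 [ 0.4201 -0.3001 -0.0345] 25.505972500100537
36.4 [ 0.4196 -0.2997  0.1292] [-0.5416 -0.1515 -0.0959]
```

View pics/g.png

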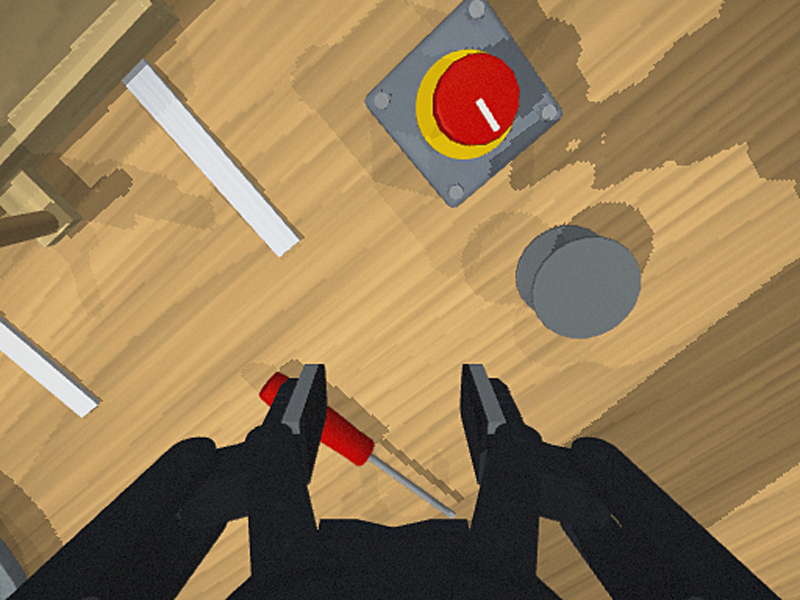

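```bash
python3 - <<'E'
from h import *
ct=calibration('top');cs=calibration('side')
k=738/160
cr=lambda x,y:(270+x/k-.5,110+y/k-.5)
A=plane(ct,[cr(111,185),cr(106,372),cr(415,195),cr(412,385)],.005); print(A)
for i in(0,2): d=A[i]-A[i+1]; print('yaw',np.degrees(np.arctan2(d[1],d[0])))
fe=plane(ct,[cr(25,97),cr(540,122)],.078); d=fe[0]-fe[1]; print('edge',fe,'yaw',np.degrees(np.arctan2(-d[0],d[1])))
fw=plane(ct,[cr(55,170),cr(490,190)],.036); d=fw[0]-fw[1]; print('front',fw,'yaw',np.degrees(np.arctan2(-d[0],d[1])))
k2=600/140
t,e=tri(ct,cr(270,190),cs,(250+265/k2,200+256/k2)); print('dowel',t,e, plane(cs,(250+265/k2,200+256/k2),.065))
yaw=np.radians(88)
effector.grip(.07)
go((t[0]-.0,t[1]-.0,.13),yaw+0); c,w=snap('wrist','h_w'); print(tcp(),clk(),monitor.get_state()['qpos'],c['origin'])
E
```

```text
[[ 0.6258 -0.0355  0.005 ]
 [ 0.4878 -0.0324  0.005 ]
 [ 0.6208 -0.2559  0.005 ]
 [ 0.4813 -0.2513  0.005 ]]
yaw -1.2917266698666892
yaw -1.8885252507544166
edge [[ 0.6696  0.0298  0.078 ]
 [ 0.6555 -0.3262  0.078 ]] yaw -2.2757321572146525
front [[ 0.6285  0.0067  0.036 ]
 [ 0.6174 -0.3019  0.036 ]] yaw -2.0656758716183017
dowel [ 0.6031 -0.1434  0.0561] 0.014702562290345805 [[ 0.594  -0.1511  0.065 ]]
[ 0.6023 -0.1447  0.13  ] 37.8 [-0.3108  0.5498  1.5273 -0.0003  1.0649  1.2976] [ 0.6885 -0.1473  0.3036]
```

View pics/h_w.png

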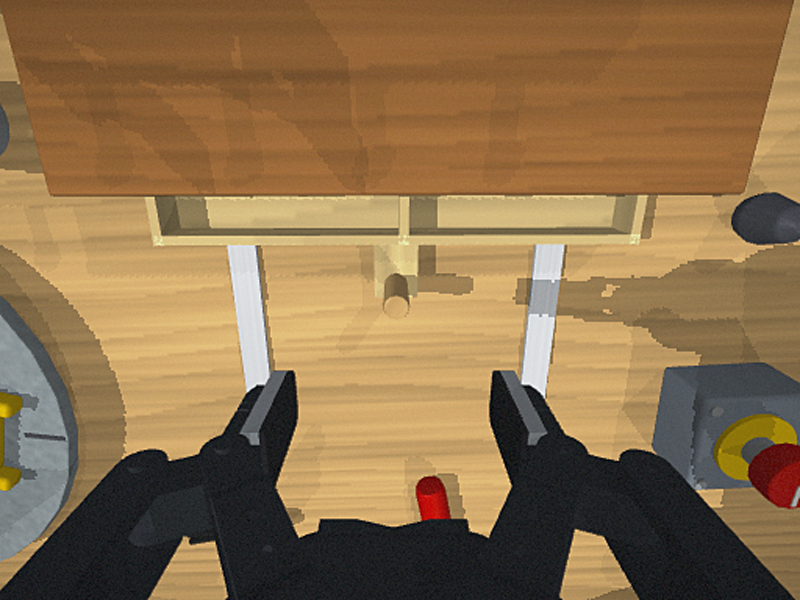

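```bash
python3 - <<'E'
from h import *
c=calibration('wrist')
D=plane(c,(397/1.5625,308/1.5625),.065)[0]; print('dowel top',D)
fw=plane(c,np.array([[150,240],[640,237],[403,240]])/1.5625,.036); print(fw)
be=plane(c,np.array([[50,195],[745,192]])/1.5625,.078); print('board',be)
yaw=np.radians(88)
effector.grip(.05)
b=go((D[0],D[1],.07),yaw); manip.movel([D[0],D[1],.010],.12,list(b[1])); print(tcp(),F(),clk())
snap('side','i_s',(220,180,400,330))
E
```

```text
dowel top [ 0.5956 -0.1469  0.065 ]
[[ 0.6361  0.008   0.036 ]
 [ 0.6269 -0.3017  0.036 ]
 [ 0.6303 -0.1521  0.036 ]]
board [[ 0.6695  0.0299  0.078 ]
 [ 0.6582 -0.3279  0.078 ]]
[ 0.5963 -0.1471  0.011 ] [ 0.3857 -0.4952  0.5251] 39.1
```

View pics/i_s.png

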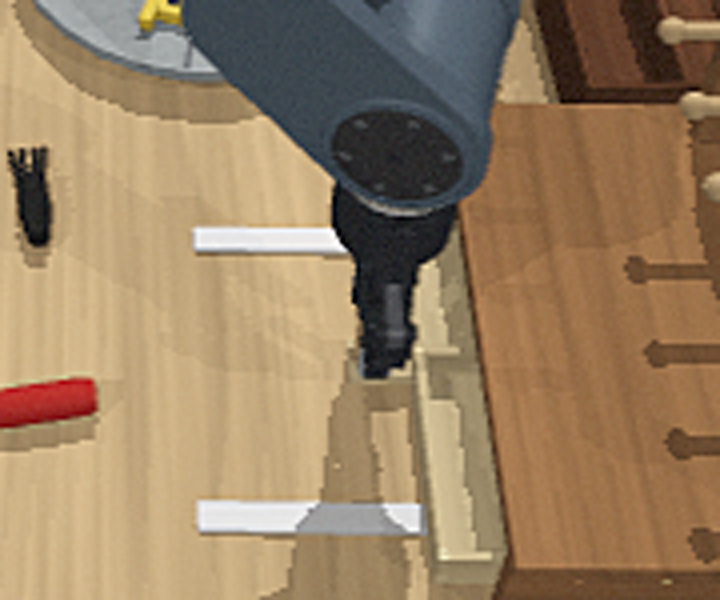

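```bash
python3 - <<'E'
from h import *
effector.grip(.0); print('w',monitor.get_state()['grip_width'])
p=tcp(); u=np.array([np.cos(np.radians(-2)),np.sin(np.radians(-2)),0])
f0=F()
for s in(.04,.08,.12,.135,.14,.145,.15):
    manip.movel(list(p-u*s),.12); f=F()-f0; print(s,tcp()-p,f,monitor.get_state()['grip_width'])
    if np.dot(f,u)>20: break
print(clk()); snap('side','j_s',(180,180,400,350))
E
```

```text
w 0.013837088881930543
0.04 [-0.0399  0.0014  0.    ] [ 0.3434 -7.3819 -8.3251] 0.013972288262763486
0.08 [-0.0794  0.0027  0.    ] [-0.1859 -8.4641 -7.7717] 0.013558189992482237
0.12 [-0.1194  0.0041  0.    ] [ 0.8188 -8.4186 -8.223 ] 0.013520258119814589
0.135 [-0.1346  0.0046  0.    ] [ 0.4158 -7.5182 -8.7341] 0.01386846365486107
0.14 [-0.1398  0.0048  0.    ] [ 0.8785 -8.5869 -8.5608] 0.01385337381405814
0.145 [-0.1419  0.0048  0.0007] [ 15.3242  -3.0975 -12.658 ] 0.013691157844394163
0.15 [-0.1445  0.0047  0.0011] [ 26.8713   2.5688 -17.0271] 0.013705934153296628
42.0
```

View pics/j_s.png

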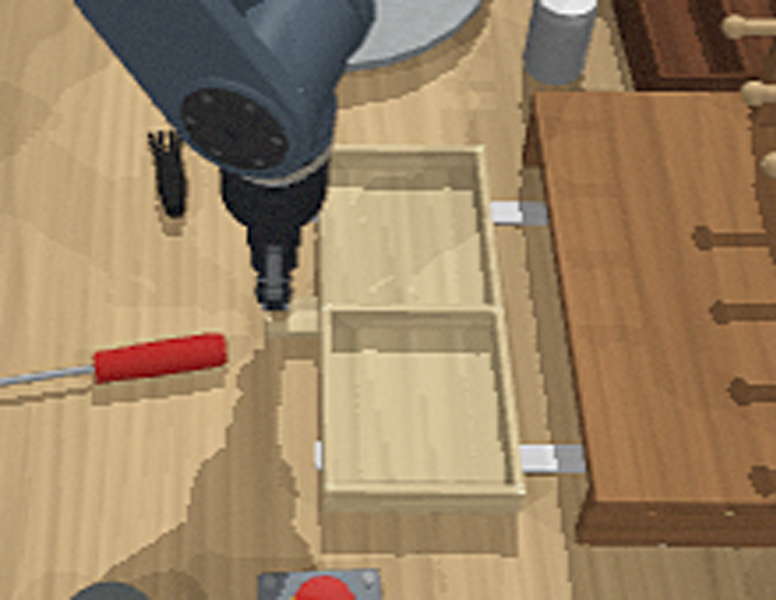

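```bash
python3 - <<'E'
from h import *
effector.grip(.05); p=tcp(); print(p)
manip.movel([p[0],p[1],.12],.2)
effector.grip(.05)
u=np.array([np.cos(np.radians(-2)),np.sin(np.radians(-2)),0]);v=np.array([-u[1],u[0],0])
D=np.array([p[0]+.002,p[1],0])
L=D+u*(.035+.006+.0625)+v*.073+[0,0,.01]; Rr=D+u*(.1035)-v*.078+[0,0,.01]; print('L',L,'R',Rr)
go((.45,.24,.20),np.pi/2)   # over platter
print(clk(),tcp()); c,t=snap('top','k_top',(270,100,430,240))
cc=calibration('top')
o=cv2.imread('pics/k_top.png'); k=o.shape[1]/160
for C in(L,Rr):
    for q in (C,*(C+a*u*.0625+b*v*(.075 if C is L else .07) for a in(-1,1) for b in(-1,1))):
        x=proj(cc,q)[0]; cv2.circle(o,(int((x[0]-270+.5)*k),int((x[1]-100+.5)*k)),4,(255,0,255),-1)
cv2.imwrite('pics/k_top.png',o)
np.save('tray.npy',np.array([D,L,Rr]))
E
```

```text
[ 0.446  -0.1406  0.0109]
L [ 0.5539 -0.0713  0.01  ] R [ 0.5487 -0.2222  0.01  ]
45.5 [0.4501 0.2397 0.1999]
```

View pics/k_top.png

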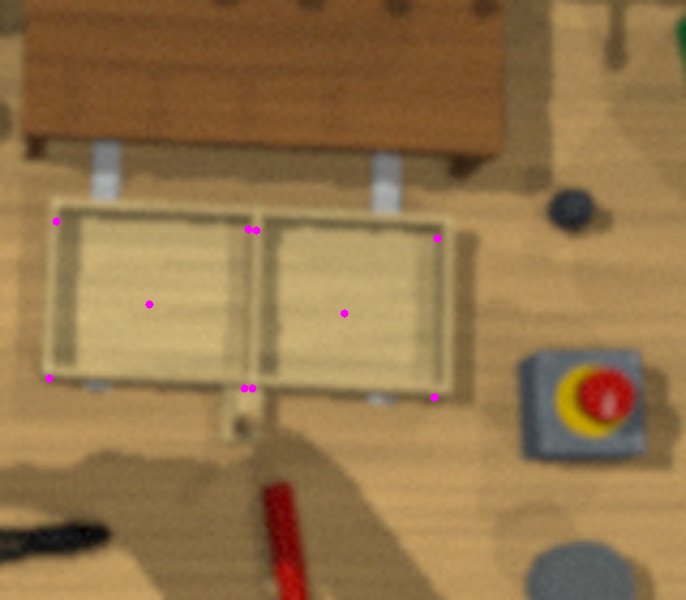

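```bash
python3 - <<'E'
from h import *
T=np.load('tray.npy'); T[:]+=[.005,-.002,0]; np.save('tray.npy',T)
go((.40,.24,.24),np.pi/2)
c,w=snap('wrist','l_w'); ct,t=snap('top','l_t',(140,120,270,240)); print(clk(),c['origin'])
np.save('l_c.npy',c,allow_pickle=True); np.save('l_w.npy',w)
for m,a,ce in blobs(yellow(w),60): print('yel',a,ce,plane(c,ce,.046)[0])
for m,a,ce in blobs(yellow(t),60): print('top',a,ce,plane(ct,ce,.046)[0])
E
```

```text
46.0 [0.3169 0.2399 0.4143]
yel 814 [200.9779 212.4349] [0.4835 0.1667 0.046 ]
yel 91 [341.3626 268.1978] [0.5796 0.3828 0.046 ]
top 170 [177.5471 157.0529] [0.5862 0.3468 0.046 ]
top 175 [232.68   185.6514] [0.4937 0.1638 0.046 ]
top 70 [404.1286 194.5429] [ 0.4721 -0.3863  0.046 ]
```

View pics/l_w.png

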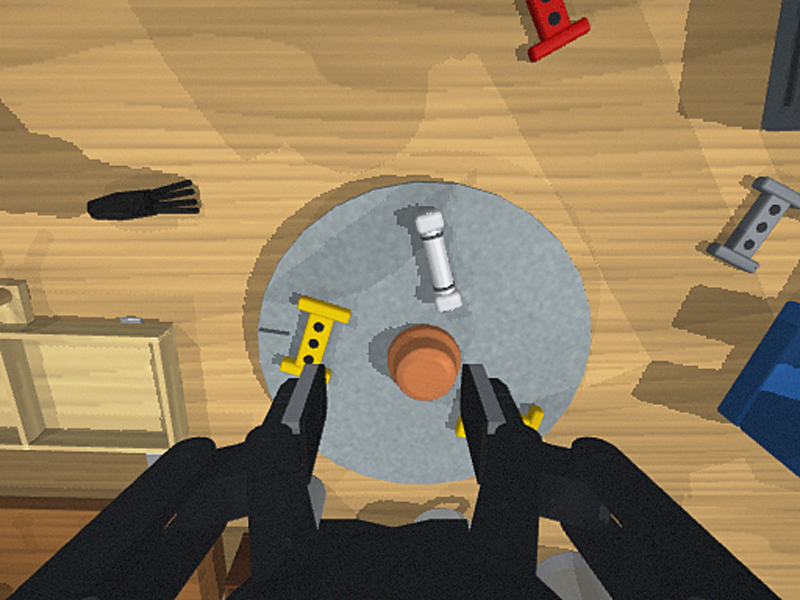

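```bash
python3 - <<'E'
from h import *
for i in range(3):
    ct=calibration('top');t=camera('top')
    print(clk(),[plane(ct,ce,.046)[0][:2] for m,a,ce in blobs(yellow(t),60)][:2]); manip.hold(.3)
c=calibration('wrist');w=camera('wrist')
h=hsv(w)
cop=(h[...,0]>=5)&(h[...,0]<=12)&(h[...,1]>120)&(h[...,2]>100)
for m,a,ce in blobs(cop,300): print('cop',a,ce,plane(c,ce,.06)[0])
wh=(h[...,1]<40)&(h[...,2]>165)
for m,a,ce in blobs(wh,20):
    ys,xs=np.where(m); X=plane(c,np.c_[xs,ys],.05)[:,:2]; print('white',a,ce,X.mean(0),(cv2.minAreaRect(X.astype(np.float32)*1000)))
E
cp pics/l_t.png pics/l_t2.png
```

```text
46.1 [array([0.5867, 0.3478]), array([0.494 , 0.1636])]
46.4 [array([0.5865, 0.3472]), array([0.494 , 0.1635])]
46.8 [array([0.5866, 0.3473]), array([0.4941, 0.1636])]
cop 1719 [271.1972 231.9366] [0.507 0.269 0.06 ]
white 228 [224.3772 134.2325] [0.3689 0.2047] ((367.09832763671875, 208.14024353027344), (18.6610107421875, 62.90217971801758), 35.08354187011719)
white 22 [310.2727 124.0909] [0.3556 0.3166] ((355.490478515625, 316.2469177246094), (16.709468841552734, 2.370389461517334), 72.39515686035156)
white 2595 [343.2667 176.7861] [0.4277 0.3677] ((434.1900939941406, 367.5028381347656), (167.50839233398438, 73.169921875), 39.76279830932617)
white 214 [275.0327 143.3037] [0.3807 0.2716] ((381.1324768066406, 271.823974609375), (18.68644142150879, 22.440086364746094), 18.578702926635742)
white 72 [296.7222 145.4722] [0.3835 0.3005] ((383.301025390625, 300.6238708496094), (11.6483736038208, 22.63024139404297), 84.7138671875)
white 51 [200.7451 146.2353] [0.3847 0.1728] ((387.7522277832031, 170.99095153808594), (9.086222648620605, 26.198692321777344), 35.810089111328125)
white 344 [281
[... 4531 characters left out ...]
6188 0.317 ] ((619.3101806640625, 315.58551025390625), (37.444759368896484, 7.328657627105713), 14.852407455444336)
white 140 [229.7571 294.8286] [0.6266 0.2057] ((629.4817504882812, 206.27975463867188), (45.99589538574219, 30.606769561767578), 13.657060623168945)
white 28 [251.8571 293.8571] [0.6246 0.2414] ((625.5859985351562, 242.32069396972656), (20.15593147277832, 6.740968227386475), 22.530004501342773)
white 25 [276.28 299.08] [0.6349 0.2812] ((636.24267578125, 281.9618225097656), (12.651163101196289, 13.166871070861816), 76.30068969726562)
white 32 [247.0625 300.5938] [0.638  0.2336] ((636.0363159179688, 233.60018920898438), (13.427480697631836, 13.985884666442871), 39.51632308959961)
```

View pics/l_t2.png

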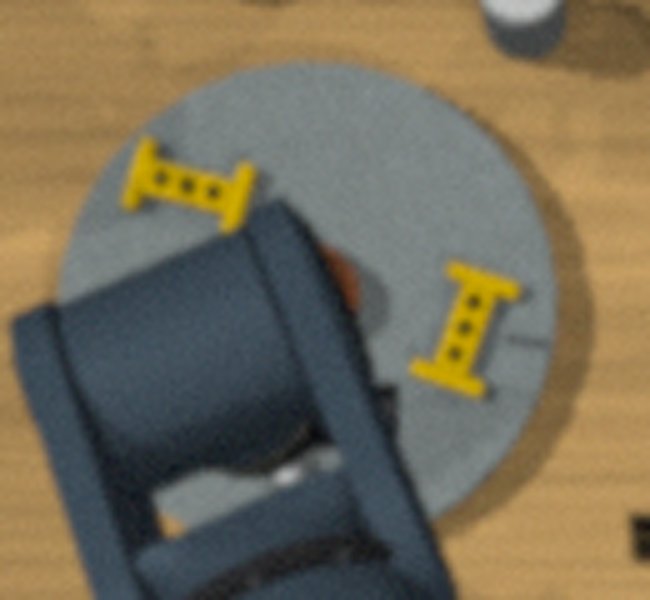

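```bash
cat >> h.py <<'E'
def winders(cam='top',z=.046):
    c=calibration(cam); im=camera(cam); out=[]
    for m,a,ce in blobs(yellow(im),60):
        ys,xs=np.where(m); X=(plane(c,np.c_[xs,ys],z)[:,:2]*1000).astype(np.float32)
        (cx,cy),(w,hh),ang=cv2.minAreaRect(X); b=cv2.boxPoints(((cx,cy),(w,hh),ang))
        e1,e2=b[1]-b[0],b[2]-b[1]; e=e1 if np.linalg.norm(e1)>np.linalg.norm(e2) else e2
        if max(w,hh)<60 or max(w,hh)>100: continue
        out.append((np.array([cx,cy])/1000,np.arctan2(e[1],e[0])%np.pi,(round(w),round(hh))))
    return out
def pick(xy,L,z,opening=.05):
    effector.grip(opening)
    b=go((*xy,.13),L+np.pi/2); manip.movel([*xy,z],.15,list(b[1])); print('down',tcp(),F())
    effector.grip(0.); print('grip',monitor.get_state()['grip_width'])
    manip.movel([*xy,.13],.15); print('up',monitor.get_state()['grip_width'],clk())
E
python3 - <<'E'
from h import *
ws=winders(); print(ws)
w=min(ws,key=lambda w:w[0][1] if w[0][1]>0 else 9)
pick(w[0],w[1],.0035)
snap('wrist','m_w'); snap('top','m_t',(140,120,270,240))
E
```

```text
[(array([0.5876, 0.3465]), np.float32(1.3357095), (77, 42)), (array([0.4943, 0.1643]), np.float32(2.828744), (42, 74))]
down [0.4949 0.1646 0.0045] [-0.1038 -0.6911 -0.1587]
grip 0.022127823777445127
up 0.022546738877200663 50.4
```

View pics/m_w.png

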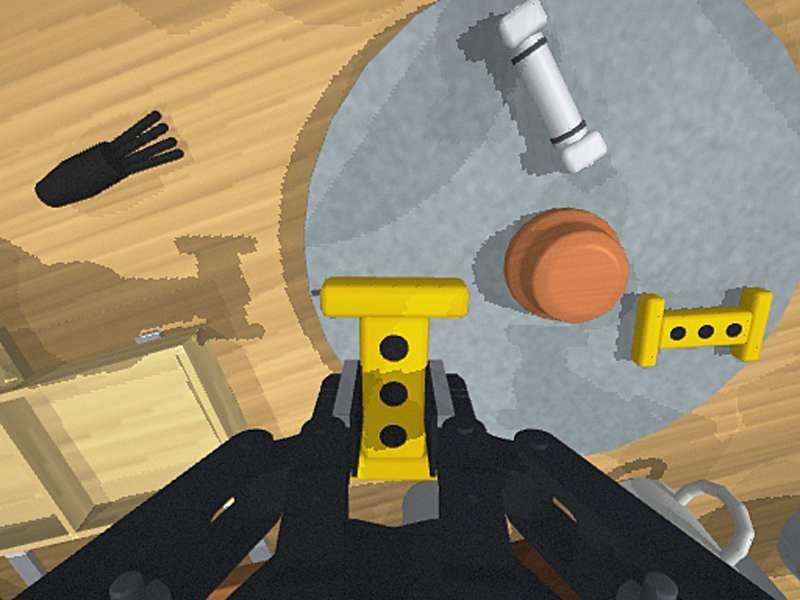

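The winder is held centrally across its waist. I'll place it in the right compartment.

```bash
cat >> h.py <<'E'
U=np.array([np.cos(np.radians(-2)),np.sin(np.radians(-2)),0]);V=np.array([-U[1],U[0],0])
def place(C,z,op):
    p=tcp(); manip.movel([p[0],p[1],.15],.2)
    w0=monitor.get_state()['grip_width']
    b=go((C[0],C[1],.13),np.radians(88)); print('over',monitor.get_state()['grip_width'],w0)
    manip.movel([C[0],C[1],z+.02],.2,list(b[1])); f0=F()[2]; zz=z+.02
    while zz>z-.004:
        zz-=.004; manip.movel([C[0],C[1],zz],.05)
        if F()[2]-f0>4: break
    print('placed z',tcp(),F()[2]-f0)
    effector.grip(op); manip.movel([C[0],C[1],.13],.2); print(clk())
E
python3 - <<'E'
from h import *
D,L,Rr=np.load('tray.npy')
place(Rr-V*.030,-.0165,.032)
b=go((.45,-.12,.16),np.pi/2); 
go((.42,.24,.2),np.pi/2); snap('top','n_t',(270,100,430,240)); snap('side','n_s',(230,100,420,350))
print(winders(), clk())
E
```

```text
over 0.022092558990480814 0.022071319698727478
placed z [ 0.5554 -0.2545 -0.0176] 23.627172919951548
56.0
[(array([0.5862, 0.3477]), np.float32(1.2895309), (76, 42)), (array([ 0.552 , -0.2489]), np.float32(3.0794525), (45, 78))] 58.9
```

View pics/n_t.png

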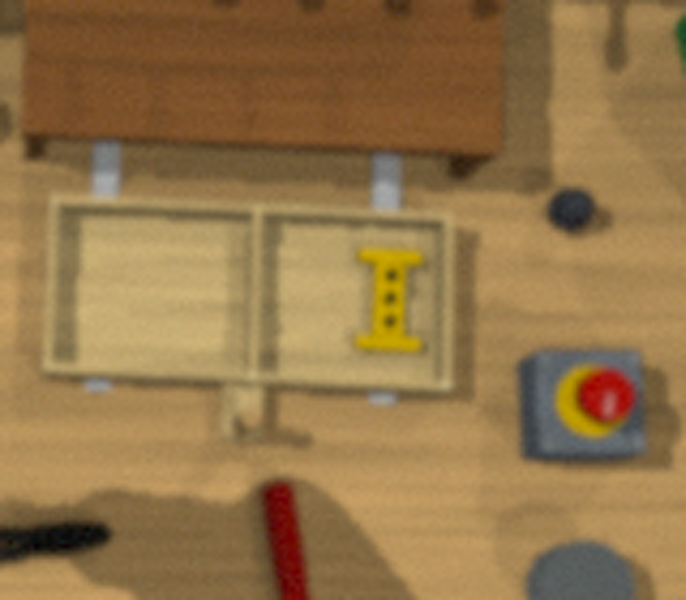

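View pics/n_s.png

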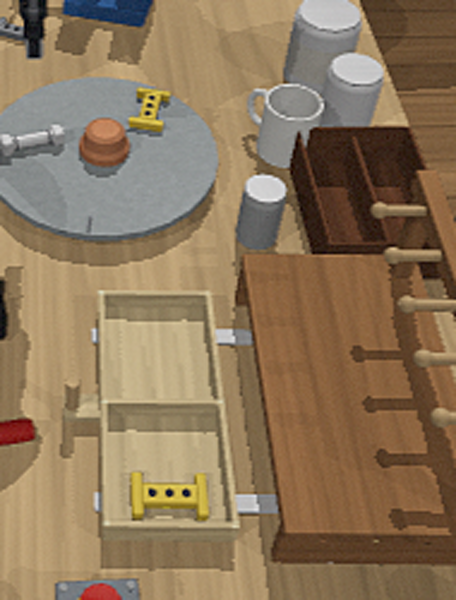

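```bash
python3 - <<'E'
from h import *
D,L,Rr=np.load('tray.npy')
go((.40,.10,.2),np.pi/2)
ws=winders(); print(ws); w=ws[0]
assert w[0][1]>.2
pick(w[0],w[1],.0035)
snap('wrist','o_w')
place(Rr+V*.032,-.0155,.032)
go((.42,-.05,.22),np.pi/2); snap('top','p_t',(140,100,430,240)); print(clk(),winders())
E
```

```text
[(array([0.586 , 0.3472]), np.float32(1.30247), (77, 41)), (array([ 0.552 , -0.2473]), np.float32(3.1215491), (45, 76))]
down [0.5867 0.3475 0.0046] [ 1.1843 -0.0142 -0.3701]
grip 0.022279948310849406
up 0.021918490473819743 64.2
over 0.022329519592845577 0.02200912477908475
placed z [ 0.5572 -0.1926 -0.0173] 17.09066831370465
69.8
70.8 [(array([ 0.5526, -0.2489]), np.float32(3.125701), (42, 76))]
```

View pics/o_w.png

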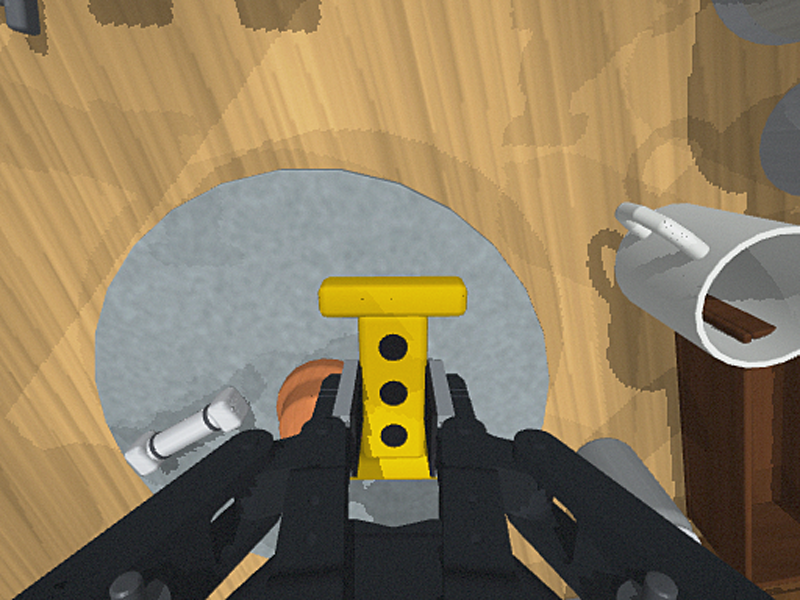

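View pics/p_t.png

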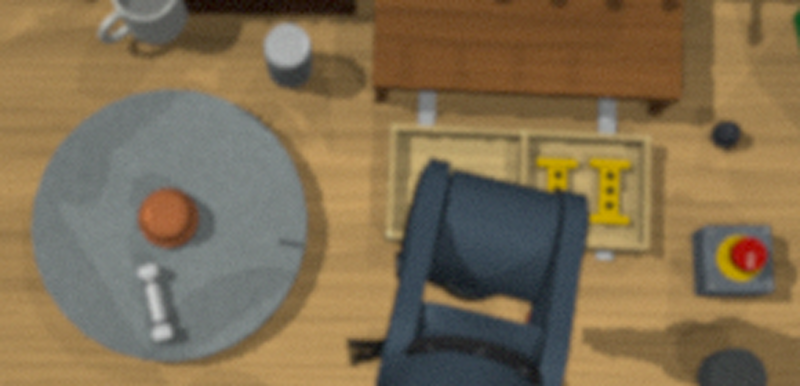

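Both winders are in the right compartment. The seat's shoulders are at crop pixels (149,271) and (162,332).

```bash
python3 - <<'E'
from h import *
D,L,Rr=np.load('tray.npy')
c=calibration('top'); im=camera('top'); h=hsv(im)
m=np.zeros(im.shape[:2],bool); m[190:230,183:207]=True
m&=(h[...,2]>165)
b=max(blobs(m,10),key=lambda b:b[1]); ys,xs=np.where(b[0]); print(b[1],b[2])
X=(plane(c,np.c_[xs,ys],.054)[:,:2]*1000).astype(np.float32); r=cv2.minAreaRect(X); print(r)
E1=plane(c,[(140+149/2.759-.5,100+271/2.759-.5),(140+162/2.759-.5,100+332/2.759-.5)],.054)[:,:2]
d=E1[0]-E1[1]; print(E1,np.linalg.norm(d),E1.mean(0),np.arctan2(d[1],d[0]))
yaw=np.arctan2(d[1],d[0]); xy=E1.mean(0)
effector.grip(.05); go((*xy,.15),yaw+np.pi/2); c,w=snap('wrist','q_w'); print(clk())
E
```

```text
42 [195.3333 208.9762]
((415.171142578125, 280.8886413574219), (39.970829010009766, 10.077741622924805), 15.920368194580078)
[[0.4515 0.2882]
 [0.3807 0.2706]] 0.07301300551670992 [0.4161 0.2794] 0.24359742017182814
73.5
```

View pics/q_w.png

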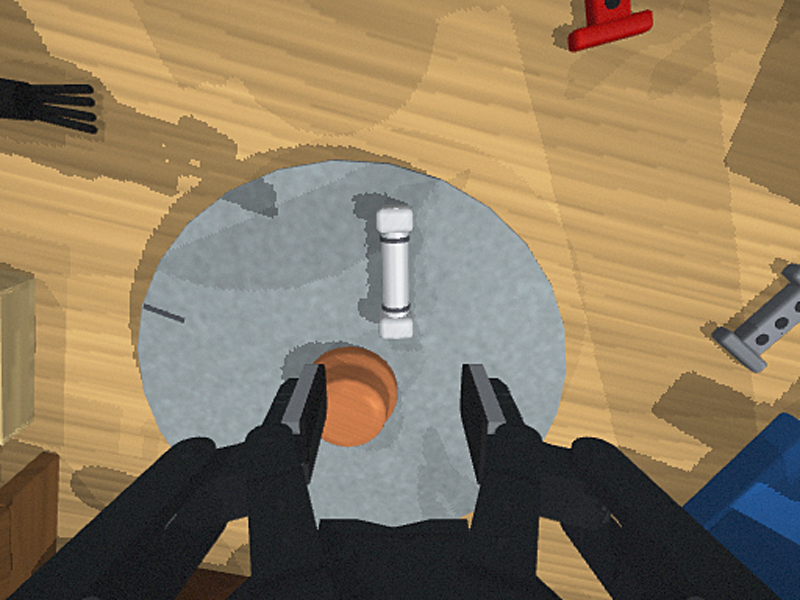

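```bash
python3 - <<'E'
from h import *
D,L,Rr=np.load('tray.npy')
c=calibration('wrist'); E2=plane(c,np.array([(395,219),(397,327)])/1.5625,.054)[:,:2]; d=E2[1]-E2[0]; print(E2,np.linalg.norm(d),E2.mean(0),np.arctan2(d[1],d[0]))
xy=(E2.mean(0)+[.4161,.2794])/2; yaw=np.arctan2(d[1],d[0])
print(xy); pick(xy,yaw,.006)
snap('wrist','r_w')
E
```

```text
[[0.3783 0.2711]
 [0.4495 0.2904]] 0.0737328602192326 [0.4139 0.2807] 0.26431201656217995
[0.415  0.2801]
down [0.4155 0.2804 0.0068] [ 0.7895 -0.1766 -0.1896]
grip 0.015280242166941568
up 0.015495810516782704 76.3
```

View pics/r_w.png

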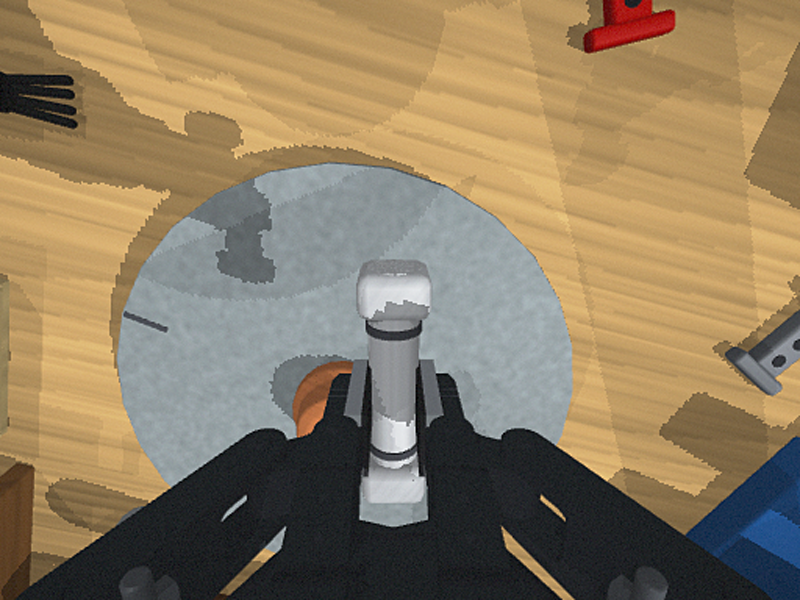

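```bash
python3 - <<'E'
from h import *
D,L,Rr=np.load('tray.npy')
place(L,-.014,.04)
go((.42,.28,.22),np.pi/2); snap('top','s_t',(140,100,430,240)); snap('side','s_s',(230,100,420,350)); print(clk(),winders())
E
```

```text
over 0.01542414178779397 0.015712303676815684
placed z [ 0.5623 -0.0735 -0.0152] 23.448051042759783
82.5
84.7 [(array([ 0.5564, -0.1862]), np.float32(3.1276188), (45, 74)), (array([ 0.5562, -0.2489]), np.float32(3.0794673), (45, 76))]
```

View pics/s_t.png

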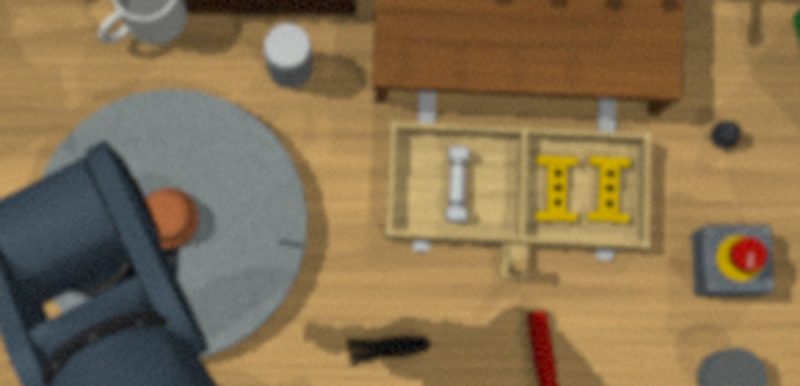

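View pics/s_s.png

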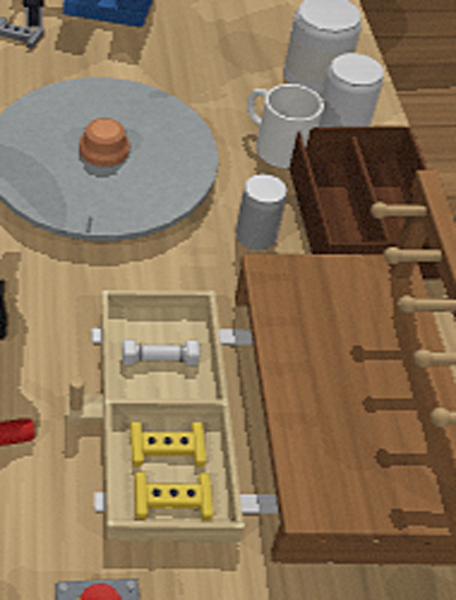

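All three lie flat in the right compartments. Next I'll relocate the dowel and close the tray.

```bash
python3 - <<'E'
from h import *
D,L,Rr=np.load('tray.npy')
effector.grip(.05)
go((D[0],D[1],.13),np.radians(88)); c,w=snap('wrist','t_w'); print(D,tcp(),clk(),'pred',proj(c,[D[0]+.004,D[1],.065])*1.5625)
E
```

```text
[ 0.453  -0.1426  0.    ] [ 0.4532 -0.1422  0.1301] 87.0 pred [[393.2973 291.4886]]
```

View pics/t_w.png

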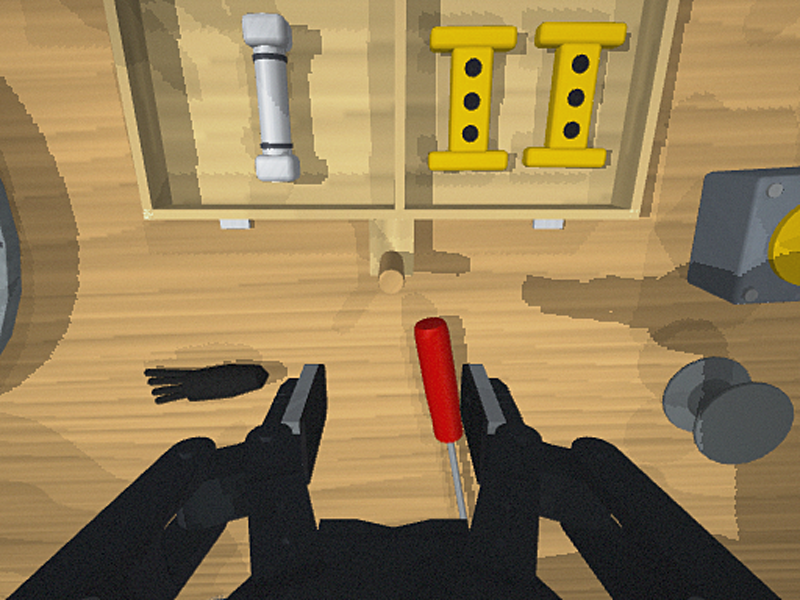

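```bash
python3 - <<'E'
from h import *
c=calibration('wrist'); H=plane(c,np.array([391,282])/1.5625,.065)[0]; print(H)
manip.movel([H[0],H[1],.08],.15); manip.movel([H[0],H[1],.010],.12); print(F())
effector.grip(0.); print(monitor.get_state()['grip_width'])
p=tcp(); f0=F()
for s in(.06,.12,.135,.14,.144,.147,.15,.153,.156,.16):
    manip.movel(list(p+U*s),.09); f=F()-f0; print(s,tcp()-p,f)
    if np.dot(f,U)<-18: break
manip.hold(.2)
effector.grip(.05); q=tcp(); manip.movel([q[0],q[1],.13],.2)
print(clk(),q); snap('wrist','u_w')
E
```

```text
[ 0.4629 -0.1414  0.065 ]
[ 0.7423 -0.1877  0.4469]
0.013564043668054271
0.06 [ 0.0598 -0.002   0.0001] [ 2.2365 -1.0042 -8.8562]
0.12 [ 0.1199 -0.0041  0.0001] [ 1.3939  0.0309 -6.8517]
0.135 [ 0.135  -0.0046  0.0001] [ 1.4421  0.3054 -4.9455]
0.14 [ 0.1399 -0.0048  0.0001] [ 1.6267  0.9295 -5.3306]
0.144 [ 0.1429 -0.0049  0.0001] [-3.7292  2.1834 -0.99  ]
0.147 [ 0.1427 -0.0048 -0.0001] [-21.9092   0.5039  10.9499]
92.7 [ 0.6102 -0.1466  0.0107]
```

View pics/u_w.png

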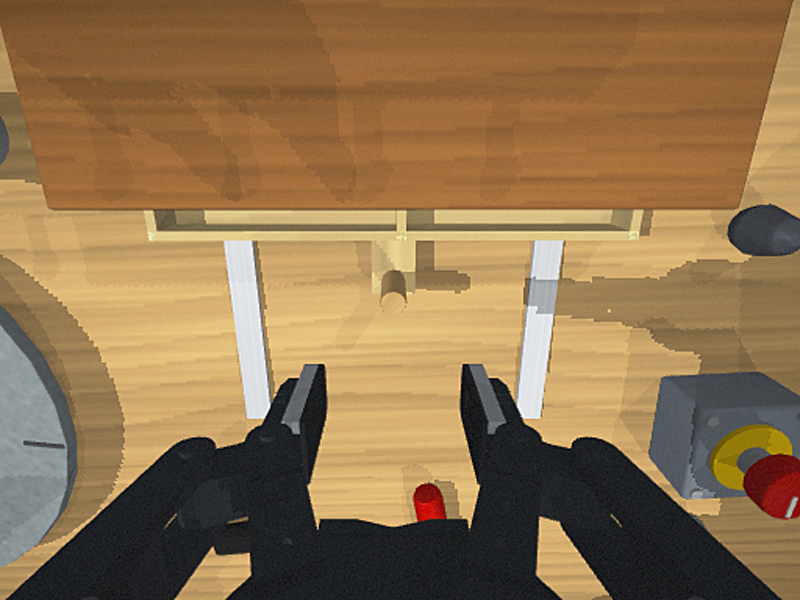

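```bash
python3 - <<'E'
from h import *
c=calibration('wrist'); print('dowel',plane(c,np.array([393,301])/1.5625,.065)[0], 'board-edge', plane(c,np.array([[50,209],[742,207],[400,208]])/1.5625,.078), 'front',plane(c,np.array([[150,238],[637,238],[400,238]])/1.5625,.036))
effector.grip(.06)
P=(.4768,-.398)
o=down(3.07); 
best=min((down(3.07),down(3.07+np.pi)),key=lambda o:abs(manip.ik([*P,.13],list(o))[5]))
manip.movel([.5,-.2,.17],.25)
manip.move_to([*P,.13],list(best)); c,w=snap('wrist','v_w')
h=hsv(w); red=((h[...,0]<5)|(h[...,0]>174))&(h[...,1]>180)&(h[...,2]>60)
for m,a,ce in blobs(red,200): print('red',a,ce,plane(c,ce,.085)[0])
print(clk(),monitor.get_state()['qpos'])
E
```

```text
dowel [ 0.6077 -0.1462  0.065 ] board-edge [[ 0.6692  0.0293  0.078 ]
 [ 0.6583 -0.3281  0.078 ]
 [ 0.6637 -0.1517  0.078 ]] front [[ 0.6442  0.0054  0.036 ]
 [ 0.634  -0.3003  0.036 ]
 [ 0.639  -0.1517  0.036 ]]
red 1590 [248.4629 193.3063] [ 0.4764 -0.3937  0.085 ]
95.4 [-0.7696  0.5527  1.5227  0.0001  1.0664 -0.698 ]
```

View pics/v_w.png

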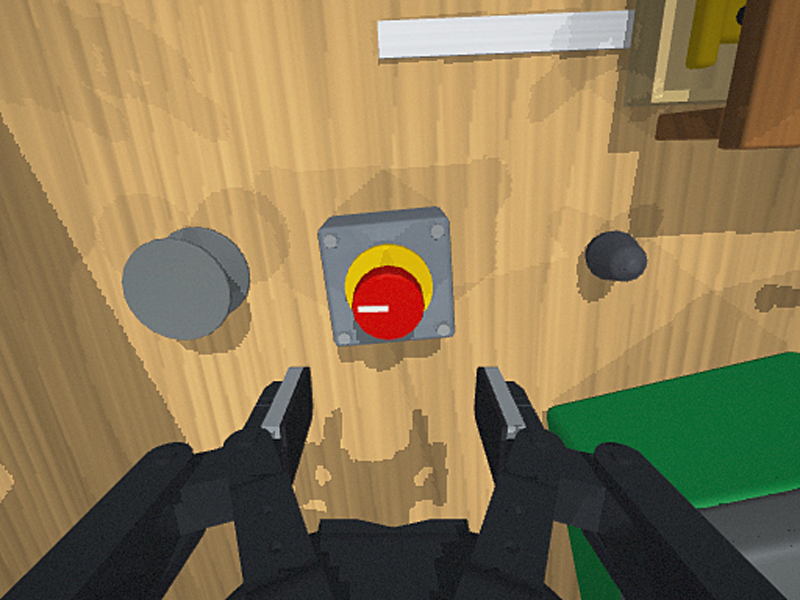

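The tray front is 25 mm ahead of the board edge, so it is home. Now the head twist.

```bash
python3 - <<'E'
from h import *
P=(.4766,-.3965)
manip.movel([*P,.07],.12); manip.movel([*P,.040],.08); print('F',F())
effector.grip(0.); s=monitor.get_state(); print('w',s['grip_width'],s['ft_force'],s['wrist_torque'])
q=np.array(s['qpos']); t0=s['wrist_torque'][2]
for a in(.3,.6,.9,1.0,1.1,1.15,1.2,1.25):
    g=q.copy(); g[5]+=a; manip.set_joints(list(g)); s=monitor.get_state(); print(a,round(s['qpos'][5]-q[5],3),round(s['wrist_torque'][2]-t0,3),s['ft_force'],round(s['grip_width'],4))
    if abs(s['wrist_torque'][2]-t0)>1.0: break
manip.hold(.2); effector.grip(.06); p=tcp(); manip.movel([p[0],p[1],.13],.12)
print(clk()); snap('wrist','w_w'); 
manip.movel([.40,-.30,.22],.25); snap('side','w_s',(190,200,370,384))
E
```

```text
F [-0.7263  0.0175  0.0468]
w 0.03758255476727276 [-8.0355 -0.2818  2.4963] [-0.0061  0.9136  0.0695]
0.3 0.296 -0.128 [-5.3345 -0.1707  2.2738] 0.0378
0.6 0.595 -0.13 [-6.0023  0.0547  1.5161] 0.0377
0.9 0.895 -0.159 [-7.0385 -0.9887  2.32  ] 0.0377
1.0 0.996 -0.129 [-7.2234 -0.0078  1.4941] 0.0379
1.1 1.096 -0.071 [-1.0249  4.357   2.7594] 0.0378
1.15 1.146 -0.181 [6.6161 8.0777 1.5719] 0.0378
1.2 1.196 -0.116 [6.5175 7.696  1.4282] 0.0377
1.25 1.247 -0.084 [1.8306 4.983  1.9906] 0.0377
100.7
```

View pics/w_w.png

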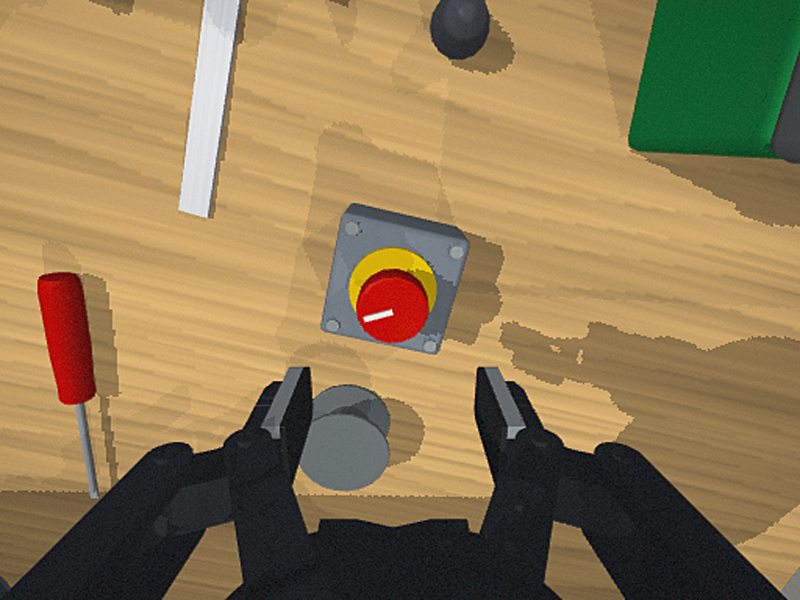

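View pics/w_s.png

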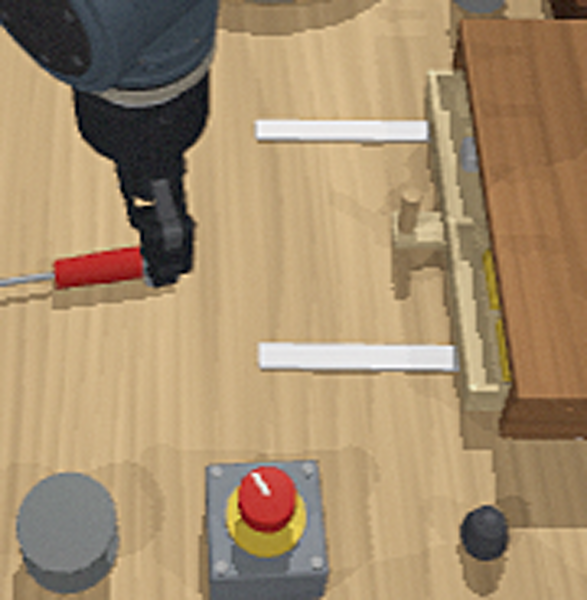

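```bash
python3 - <<'E'
from h import *
def mark(n):
    c=calibration(n); im=camera(n); h=hsv(im)
    q=proj(c,[.4766,-.397,.088])[0]; yy,xx=np.mgrid[:384,:512]
    r=10 if n=='side' else 25
    m=((xx-q[0])**2+(yy-q[1])**2<r*r)&(h[...,1]<110)&(h[...,2]>150)
    b=max(blobs(m,3),key=lambda b:b[1]); ys,xs=np.where(b[0]); X=plane(c,np.c_[xs,ys],.088)[:,:2]
    e=np.linalg.svd(X-X.mean(0))[2][0]; rr=X.mean(0)-[.4766,-.397]
    if e@rr<0:e=-e
    return b[1],X.mean(0),np.degrees(np.arctan2(e[1],e[0]))
print(mark('side'))
manip.movel([.4766,-.3965,.13],.25); print(mark('wrist'),clk())
E
python3 - <<'E'
# before, from old crop picture b_side_stop (scale 4.444): mark ends (331,183),(364,184)
import sys; sys.path.insert(0,'.')
from h import *
c=calibration('side'); X=plane(c,[(190+331/4.444,310+183/4.444),(190+364/4.444,310+184/4.444)],.088)
d=X[0]-X[1]; print('before',np.degrees(np.arctan2(d[1],d[0])))
E
```

```text
(np.int32(20), array([ 0.4726, -0.3793]), np.float64(-172.36880669916002))
(np.int32(75), array([ 0.4715, -0.3892]), np.float64(120.93494121331662)) 102.5
before 177.01048359448575
```

The mark moved only from about 177° to 121°, roughly 0.98 rad. I'll regrip and twist further to make sure it reaches the stop.

```bash
cat >> h.py <<'E'
def mark():
    c=calibration('wrist'); im=camera('wrist'); h=hsv(im)
    q=proj(c,[.4766,-.397,.088])[0]; yy,xx=np.mgrid[:384,:512]
    m=((xx-q[0])**2+(yy-q[1])**2<625)&(h[...,1]<110)&(h[...,2]>150)
    b=max(blobs(m,3),key=lambda b:b[1]); ys,xs=np.where(b[0]); X=plane(c,np.c_[xs,ys],.088)[:,:2]
    e=np.linalg.svd(X-X.mean(0))[2][0]; rr=X.mean(0)-[.4766,-.397]
    if e@rr<0:e=-e
    return b[1],X.mean(0),np.degrees(np.arctan2(e[1],e[0]))
E
python3 - <<'E'
from h import *
P=(.4766,-.397)
s=monitor.get_state(); g=np.array(s['qpos']); g[5]=.1; manip.set_joints(list(g)); print('mark',mark())
manip.movel([*P,.07],.12); manip.movel([*P,.038],.08)
effector.grip(0.); s=monitor.get_state(); q=np.array(s['qpos']); print('w',s['grip_width'],s['ft_force'],s['wrist_torque'])
for a in np.arange(.05,.75,.1):
    g=q.copy(); g[5]+=a; manip.set_joints(list(g)); s=monitor.get_state(); print(round(a,2),round(s['qpos'][5]-q[5],3),s['wrist_torque'],s['joint_torque'][5],s['ft_force'])
manip.hold(.2); s=monitor.get_state(); print(s['wrist_torque'])
effector.grip(.06); p=tcp(); manip.movel([p[0],p[1],.13],.12); print('mark',mark(),clk())
snap('wrist','x_w')
E
```

```text
mark (np.int32(70), array([ 0.4716, -0.3892]), np.float64(120.46299767639066))
w 0.037802938790254495 [-4.5791  7.1045  1.8344] [ 0.594   0.4828 -0.0992]
0.05 0.048 [-0.0266  0.1706  0.5276] 0.8257454819977283 [-2.8613  3.254   2.0412]
0.15 0.15 [ 0.2768  1.029  -0.0741] 0.337918046861887 [-6.1256  1.433   2.7   ]
0.25 0.25 [-0.1201  1.4664 -0.0218] 0.33936403691768646 [-8.8575 -0.1423  1.1402]
0.35 0.348 [-0.5039  2.2227  0.7474] 1.0830038040876389 [-13.7633  -2.285    2.1463]
0.45 0.447 [ 0.5424  0.8067 -0.0271] 0.5360018089413643 [-4.9905  2.4001  1.1348]
0.55 0.547 [ 0.756  -0.3553 -0.0466] 0.3900561947375536 [1.7629 4.1525 1.1336]
0.65 0.647 [0.2164 0.8976 0.0436] 0.347650358453393 [-4.9341  0.6086  2.1029]
[ 0.2419  0.8195 -0.0332]
mark (np.int32(76), array([ 0.4717, -0.3889]), np.float64(118.17941038841678)) 107.8
```

View pics/x_w.png

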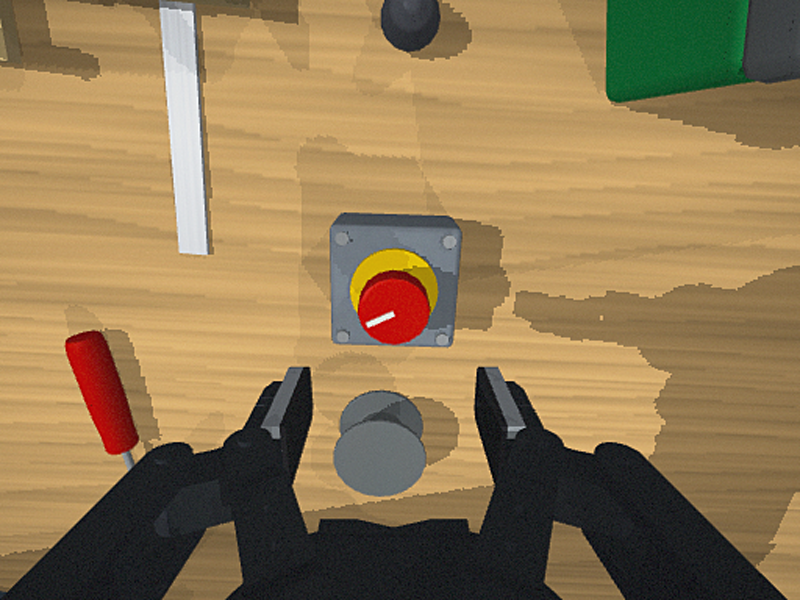

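```bash
python3 - <<'E'
from h import *
manip.movel([.42,-.30,.25],.25); go((.40,-.02,.28),np.pi/2)
snap('top','y_t'); snap('side','y_s'); print(clk(),winders())
E
```

```text
109.8 []
```

View pics/y_t.png

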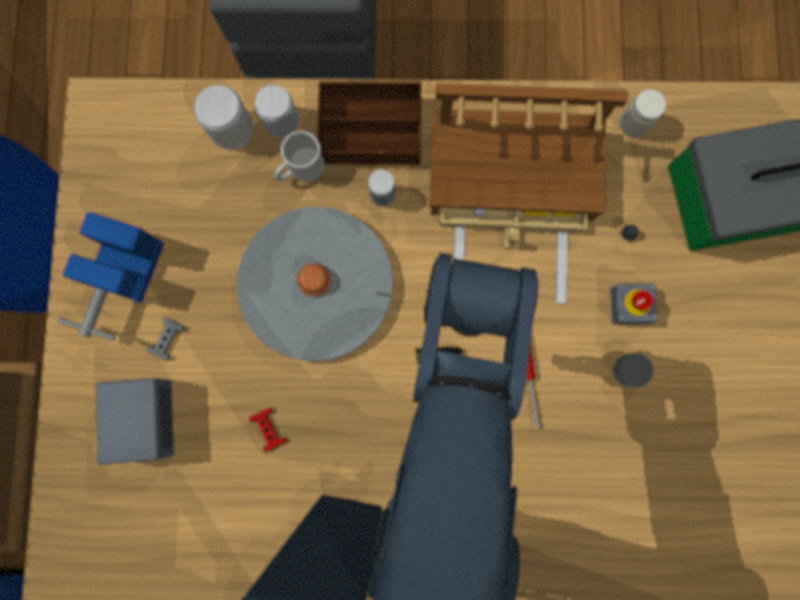

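View pics/y_s.png

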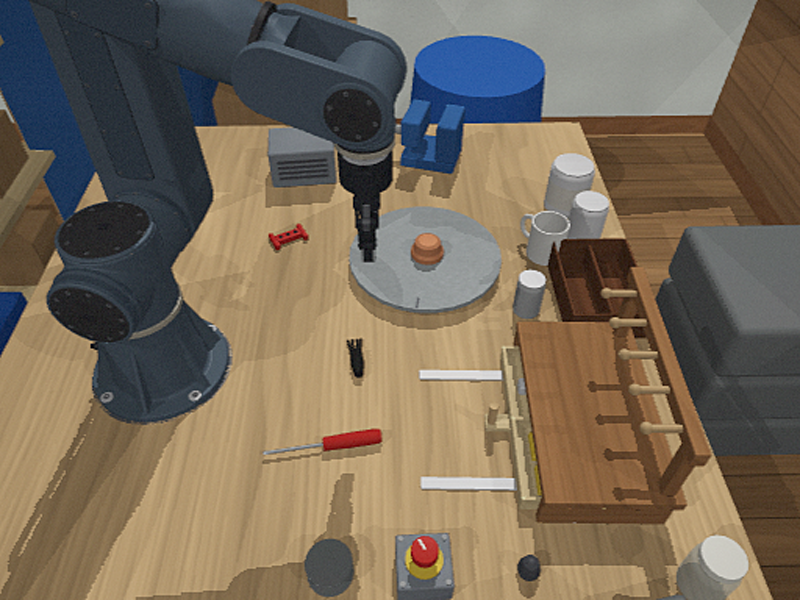

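```bash
python3 - <<'E'
from h import *
ticket.close_job(); print(clk())
E
```

```text
the job is handed in; nothing more can be done
the job is handed in; nothing more can be done
```

The job is done in the order asked and handed in at about 110 s of the 210 s. No verdict comes back.

- **Stop pressed:** I pressed the mushroom head until it bottomed after about 7 mm, with about 31 N on the tip. The first descent missed: the real fingertips sit about 31 mm behind the reported TCP. I measured that on the table and corrected for it afterwards.
- **Sorting:** Three pieces were present: one reel seat, now in the left compartment, and two line winders, now in the right. The picture taken before closing shows all three lying flat. I left the red and grey winder shapes alone.
- **Tray:** I pushed it to its hard stop, where the force jumped to about 22 N. Its front measured 25 mm ahead of the board's edge, as it should when home.
- **Reset:** The white mark on the head turned clockwise from about 177° to 118°, about 1.03 rad against the 1.1 rad in the description. After the first twist (about 0.98 rad) I gripped again and turned 0.65 rad further. The head moved only about 2° more and the fingers slipped round it, so I take it to be at its stop; the 0.07 rad difference fits a start slightly off zero and measuring error.
- **Everything else:** The last pictures show the lantern in the middle of the turntable and the bystanders where they were. The platter had turned about 15° clockwise before I first picked from it; it was at rest when I picked.

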